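Wedge the spring clip off the root slicer's spindle

ROBOT

A 6-joint arm with a two-finger parallel gripper is mounted at the origin on the work surface. World frame = base frame: x ahead of the robot, y to its left, z up, the work surface at z = 0. Lengths are in m, angles in rad, forces in N, time in s.
With the tool pointing down it reaches from about 0.275 to 1 m from the base axis. Payload 8.4 kg.
Tool frame: the origin (TCP) lies at the very end of the fingers, on their centre line; the grasp point (between the pads) lies 19 mm behind it; z points along the fingers, x is the direction in which the jaws open and shut, and the axes are right-handed (so a half turn about z gives the same grasp; the last joint's range is limited). The gripper opens to 85 mm and grips with 20 to 120 N. Pads are 22 mm wide; open, the fingers measure 114 mm over their backs; the gripper's body (76 mm by 85 mm) begins 54 mm behind the grasp point. The pads swing forward as they close: fully open they stand 13 mm farther back than shut.
Start: joints at [1.342, 0.353, 1.633, -0, 1.155, -0.002], TCP at [0.141, 0.609, 0.231] pointing down, gripper open.
Joint ranges: [-2.63, 2.63], [-0.92, 2.1], [0.06, 2.66], [-1.3, 4.44], [0, 2.69], [-3.02, 3.02]. Speed limits (rad/s): [2.22, 2.22, 2.79, 3.14, 3.14, 3.14].

INTERFACE

Orientations are given as a 3x3 rotation matrix whose columns are the frame's x, y, z axes.
In Python, from rig import * gives the robot as it stands.
- The arm moves only by the tool carry_out, never from a script. Its argument "plan" is a list of rows, each an object of numbers: "x", "y", "z": the shift along the world's x, y, z in mm; "wx", "wy", "wz": the turn, a rotation vector about the world's x, y, z in rad. In form: [{"x": .., "y": .., "z": .., "wx": .., "wy": .., "wz": ..}, ...]. A call has 1 to 10 rows; each row is the pose to reach, as a shift and turn from the pose commanded when the call began; what a row does not reach only later rows make up. A row lasts 1/8 s, in which the tool goes at most 62.5 mm and 10.7 degrees, less where a joint would pass 70% of its speed; a pose out of reach is approached as far as the arm can. A call with a gripper value outside its range is refused whole. "hand" is the finger opening in mm, from 0 to 85.4, set as the call begins (left out, the last holds). The fingers move at their own pace and stop on an object; "force" is the grip in N (left out, the last holds). Time passes only in rows, so rows that repeat a pose let the fingers close. It gives the time, the measured TCP pose, the force and the opening at its end, in the units of the state.
- observe(): the state, without advancing time (a new reading comes with each control period).
- read_camera(name): name is "scene" or "side" or "wrist"; returns a dict with "image" (480x640x3 uint8, red, green, blue), "depth" (480x640 float32, m along the optical axis (not along the pixel's ray), 0 where there is no reading), "fx", "fy", "cx", "cy" (pixels), "pose" (4x4, takes a point from camera to world coordinates); the wrist camera has in their place "hand_eye" (4x4, takes a point from camera to tool coordinates, whose origin is the TCP and whose axes are the tool frame's). Camera axes: x right, y up, looking along -z (the intrinsics and any distortion apply to the point x, -y, -z); pixel columns grow to the right and rows downward; lengths in m; the calibration is good to about 2 mm. A picture is of the moment at which its call begins: read the wrist's pose just before it.
- close_job(): hands the job in, once; it reports no verdict.
Trained networks look in a picture, given as the dict that the camera call returned (one of the last four; its "shot" number tells which), for a name from the list of things; names that differ only in an ending like _2 or _b are one class to them, and where a whole thing is asked for, a point or a joint stands for the part that bears it (a point fixed in the world has none). Each returns a list of dicts, best first, with "confidence" (0 to 1); they miss things now and then, are a little off and sometimes report something else, mostly with a low value. They report only what shows in the picture. A call takes as long as a camera call. They do not tell look-alikes from the thing itself.
- regions_of(thing, picture): "pixels" (480x640 bool, what is visible of it) and "box" ([left, top, right, bottom] in pixels, round what is visible of it).
The state is a dict: "time_s": time; "joints": joint angles; "joint_velocities": joint speeds; "tau": joint torques, N m; "ee_pos": TCP position; "orientation": TCP orientation; "force": force on the tool from outside, world axes, zero at the start; "torque": the same for the moment, N m; "opening": finger opening in m.
Only numpy, scipy, OpenCV 4.12 (cv2) and the standard library are available. Lean on these libraries where they do the work, as an engineer would, in place of code of your own. Each camera call takes 0.05 s, during which the arm holds its last target.

TASK

Take the hand wedge from its block, feel lightly (under 7 N) for the side of the root slicer's spindle with it, and slide it down along the spindle, between it and the bow of the spring clip, pressing gently (never over 20 N) until the clip spreads and slides off the spindle onto the disc; do not touch the clip with the gripper while it is on. Then stand the wedge fully back in its block and put the clip in the wooden bowl, leaving the bowl standing where it is and the other things alone.

Things in the scene. Friction and masses are not known exactly. Their poses are not given: they have to be found in the camera images.
- slicer: Fixed root slicer, nothing on it moves: grey drum 170 across, rim 65 high, with a level steel disc inside, its top 60 above the table. Origin under the drum's centre on the table, z up. A crank sticks out of its -x side to x = -180, up to 88 high. Pressing more than 20 N with the wedge would mark it.
- spindle (a point): Centre of the flat top, 95 above the table, of the fixed, oiled upright steel spindle in the drum's centre; axes as the slicer's. The spindle is 20 in diameter at its neck (60 to 70 above the table), 23 above that (its head, 70 to 95) and 23 below.
- slot (a point): Centre of an open slot in the slicer's disc, at the disc's top, 21 from the spindle's axis along the slicer's +x. The slot is 16 wide in y and runs from the spindle to 32 from its axis; the clip's gap lies over it. Below it is free space down to 10 above the table, so a wedge can pass through.
- clip: Dark spring-steel clip round the spindle's neck, lying on the disc, 8 thick, 44 x 36 from above. Origin on its underside, on the spindle's axis while seated; +x within 0.15 rad of the slicer's +x. Two legs pass the spindle at y about +-16 to x = -11, with inward lips behind it, 14 apart. More than 20 N from the wedge would bend it.
- clip_bow (a point): Middle of the inner face of the clip's straight bow, at x = 15 in the clip's frame, 4 above its underside. The bow is x 15 to 19, 36 long in y. Seated, 3.5 is free between it and the spindle's head, 14 wide in y between two seat bumps. Pushed 12 to 14 along +x the lips ride over the neck (legs about 3.5 N per mm each); the clip then slides on by itself, to 15 to 20 off the axis.
- clip_tab (a point): Centre of the top of the clip's upright thumb tab, outside the bow, to take it by: x 25 to 33 in the clip's frame, 16 wide in y (-8 to 8), its top 26 above the clip's underside. The clip around it is 8 high.
- wedge: Hand wedge, 140 long, about 120 g. Origin on the handle's axis at the level of the tip; z from tip to handle. Handle 46 in x, 20 in y, z = 80 to 140. Blade 10 wide: flat side at x = -7, other side sloping from x = -5 at the tip to x = 11 at z = 50, then straight; but the blade is set up to 8 to either side in x, anew each time: find its flat by feel. Flat goes to the spindle.
- block: Fixed dark wooden block, 80 x 75 x 84 high, origin under its centre; in its top a centred pocket, 41 in x by 15 in y, 82 deep, in which the wedge stands upright, its blade hidden and its handle's foot on the top, its x along the block's x, which points away from the robot within 0.4 rad (the wedge's flat side faces the robot).
- dish: Loose shallow round wooden bowl, rim 130 across, 36 high, empty; origin under its centre.
- root_a: Bystander, loose: piece of barked root, 90 x 30 x 24; leave it where it is. Origin at its underside.
- root_b: Bystander, loose: piece of barked root, 110 x 30 x 24; leave it where it is. Origin at its underside.
- scraper: Bystander, loose: flat scraper with a wooden handle, 200 long; leave it where it is. Origin at its underside.
- brush: Bystander, loose: small brush, 180 long; leave it where it is. Origin at its underside.
- stone: Bystander, loose: grey sharpening stone, 150 x 50 x 25; leave it where it is. Origin at its underside.
- jar: Bystander, loose: amber glass jar with a wooden lid, 64 across, 100 tall; leave it where it is. Origin at its underside.
Not all that is in view belongs to the job. What is shaped like the wedge but green is not meant.

How it is judged:
On the way, in this order (a step that is already met when the one before it is completed fails the run):
1. the wedge is in the gap between the spindle and the clip's bow, the clip still on (z of wedge in the frame of slicer below 0.062 m and horizontal distance between wedge and spindle below 0.033 m and not (horizontal distance between clip and spindle above 0.013 m)), for 0.05 s.
2. the clip is off the spindle, lying on the slicer's disc, and the wedge is drawn out (horizontal distance between clip and spindle between 0.013 and 0.06 m and z of wedge in the frame of slicer above 0.075 m and z of clip in the frame of slicer below 0.07 m), for 0.2 s.
At the end, for the whole second after the job is handed in: The wedge stands upright (0.1 rad) in its block's pocket, foot within 5 mm of the block's top and 6 mm of centre; the clip rests in the bowl, its origin within 45 mm of the bowl's axis and under 40 mm above its foot; the bowl is upright, moved under 30 mm (horizontal distance between wedge and block below 0.006 m and z of wedge in the frame of block below 0.009 m and angle between each of wedge, dish's own z axis and vertical below 0.1 rad and linear speed of each of wedge, clip below 0.02 m/s and horizontal distance between clip and dish below 0.045 m and z of clip in the frame of dish between 0 and 0.04 m and contact force between clip and dish above 0.1 N and distance of dish from where it was at the start of the episode below 0.03 m); the robot touches nothing.
It fails at once if the gripper touches the clip (over 1 N) while it is still on the spindle (contact force between the fingers and clip above 1 N and not (horizontal distance between clip and spindle above 0.013 m) and z of clip in the frame of slicer below 0.075 m).
It fails at once if the wedge presses on the clip or the slicer with more than 20 N (contact force between wedge and clip above 20 N or contact force between wedge and slicer above 20 N).
It fails at once if the wedge is pushed against the slicer or clip with more than 7 N while its tip is above the clip and the clip is on the spindle (z of wedge in the frame of slicer above 0.069 m and not (horizontal distance between clip and spindle above 0.013 m) and (contact force between wedge and slicer above 7 N or contact force between wedge and clip above 7 N)).
It fails at once if the arm or its fingers press on the slicer with more than 20 N (contact force between any of the arm, the fingers and slicer above 20 N).
It fails at once if a bystander is moved by more than 30 mm (distance of any of root_a, root_b, scraper, brush, stone, jar from where it was at the start of the episode above 0.03 m).
It also fails if it takes over 72 s, if anything falls off the work surface, if the arm or the gripper's body presses on something with over 40 N, if the wrist force passes 120 N, or if a joint passes its speed limit or range.

## Working session

There is one attempt and no reset: what is moved stays moved. The work goes in short steps, Python scripts to look and compute and a tool call to move; the robot and the scene stay as the last step left them, time stands still between calls to the robot, and variables do not carry over. Pictures are saved under pics/ and viewed, and the job is handed in when it is done.

Besides the shell and the picture viewer there is one more tool, called after "Emit:" as name(argument=value, ...), one argument or row to a line, values as JSON. carry_out: Moves the arm, as the interface text tells. Its arguments: {"type":"object","properties":{"plan":{"type":"array"},"hand":{"type":"number"},"force":{"type":"number"}},"required":["plan"]}

```bash
ls; mkdir -p pics; cat > h.py <<'E'
from rig import *
import numpy as np, cv2
def save(n,im): cv2.imwrite('pics/'+n, cv2.cvtColor(im,cv2.COLOR_RGB2BGR))
def cloud(p,T=None):
    d=p['depth']; v,u=np.mgrid[0:480,0:640]
    P=np.stack([(u-p['cx'])/p['fx']*d,-(v-p['cy'])/p['fy']*d,-d],-1)
    if T is None: T=p['pose'] if 'pose' in p else tcpT()@p['hand_eye']
    W=P@np.array(T)[:3,:3].T+np.array(T)[:3,3]
    W[d<=0]=np.nan
    return W
def tcpT():
    s=observe(); T=np.eye(4); T[:3,:3]=s['orientation']; T[:3,3]=s['ee_pos']; return T
E
python3 - <<'E'
from h import *
s=observe(); print(s)
for n in ['scene','side','wrist']:
    T=tcpT(); p=read_camera(n); save(n+'0.png',p['image'])
    np.savez('pics/'+n+'0.npz',W=cloud(p,T@p['hand_eye'] if n=='wrist' else None),im=p['image'])
    print(n,p['fx'],p['cx'],p.get('pose',p.get('hand_eye')), [k for k in p])
E
```

```text
pics
{'time_s': 0.0, 'joints': array([ 1.34160332e+00,  3.53616468e-01,  1.63411426e+00, -3.71730737e-05,
        1.15519664e+00, -2.41163272e-03]), 'joint_velocities': array([-1.12038767e-03, -7.05543654e-05,  8.18121186e-04,  3.89729029e-04,
        2.62859755e-04,  1.61489777e-03]), 'tau': array([ 9.62853337e-04, -6.05272722e+01, -3.42049778e+01,  1.12587929e-04,
        9.41046746e-03, -8.13602838e-06]), 'ee_pos': array([0.14044021, 0.60854355, 0.23058997]), 'orientation': array([[ 2.24827650e-01,  9.74398509e-01, -2.70116848e-04],
       [ 9.74397632e-01, -2.24827811e-01, -1.30753894e-03],
       [-1.33479377e-03,  3.07696906e-05, -9.99999109e-01]]), 'force': array([-0.19308456,  0.39582249, -0.47633754]), 'torque': array([-0.03581028,  0.05987987,  0.02158755]), 'opening': 0.08538630315029525}
scene 465.18368934168154 313.3077334613638 [[-0.78135487 -0.35898611  0.51050322  1.03006789]
 [ 0.62406401 -0.44241471  0.64406004  0.70614827]
 [-0.00535447  0.82182614  0.5697132   0.68563325]
 [ 0.          0.          0.          1.        ]] ['image', 'depth', 'fx', 'fy', 'cx', 'cy', 'pose', 'shot']
side 562.2066431355847 320.2219603413125 [[ 0.99786782  0.04721541 -0.04506126  0.44746489]
 [-0.06453562  0.61069761 -0.78922974 -1.01343294]
 [-0.00974501  0.79045501  0.61244257  0.92250705]
 [ 0.          0.          0.          1.        ]] ['image', 'depth', 'fx', 'fy', 'cx', 'cy', 'pose', 'shot']
wrist 362.9589363573659 321.1580135211831 [[ 9.99999726e-01 -4.59557987e-04 -5.80337581e-04  1.41807010e-03]
 [-6.18691698e-04 -9.49306323e-01 -3.14351909e-01 -8.02823672e-02]
 [-4.06455205e-04  3.14352182e-01 -9.49306347e-01 -1.42845445e-01]
 [ 0.00000000e+00  0.00000000e+00  0.00000000e+00  1.00000000e+00]] ['image', 'depth', 'fx', 'fy', 'cx', 'cy', 'hand_eye', 'shot']
```

View pics/scene0.png

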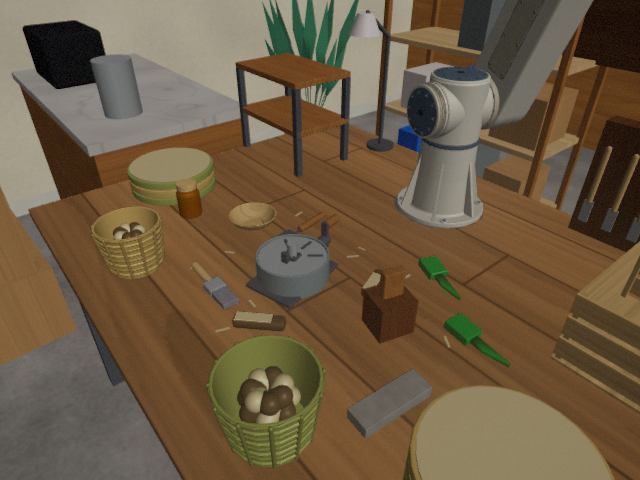

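View pics/side0.png

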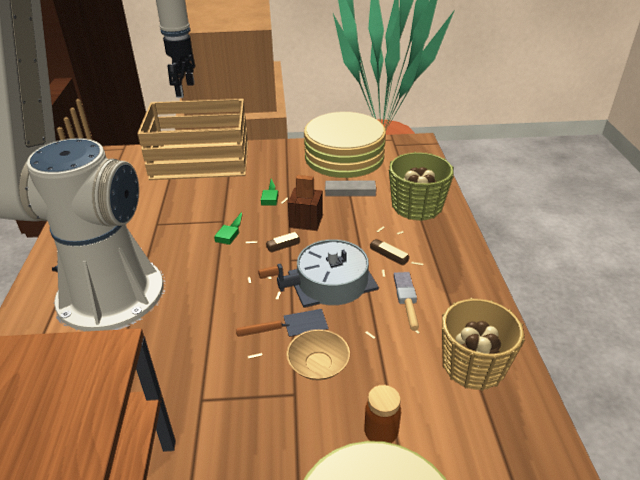

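View pics/wrist0.png

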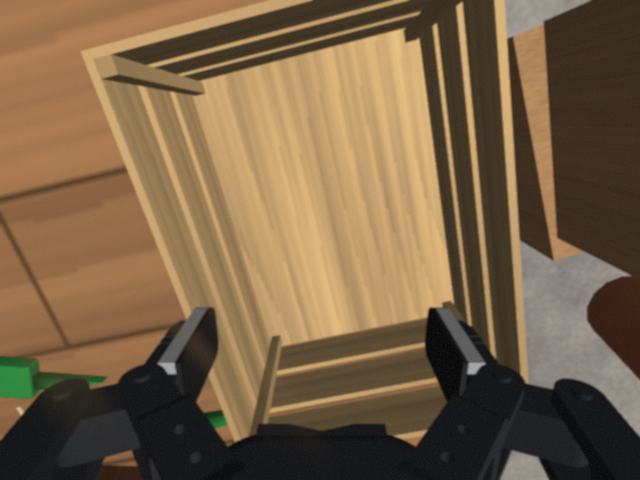

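The scene view shows the block with the wedge at (390,300), the slicer at (292,265) and the bowl at (253,215). The side view shows the block at (306,205), the slicer at (333,268) and the bowl at (318,353). The wrist sees only the crate.

```bash
python3 - <<'E'
from h import *
for n in ['scene','side']:
    p=read_camera(n); W=cloud(p)
    np.savez('pics/%s1.npz'%n,W=W,im=p['image'])
    for t in ['slicer','clip','wedge','block','dish']:
        for r in regions_of(t,p)[:3]:
            Q=W[r['pixels']]; Q=Q[~np.isnan(Q[:,0])]
            print(n,t,round(r['confidence'],2),r['box'],len(Q),np.percentile(Q,[2,50,98],axis=0).round(3).tolist())
    im=p['image']
    s=np.array([240,215,345,310]) if n=='scene' else np.array([270,170,400,310])
    save('crop_%s1.png'%n,cv2.resize(im[s[1]:s[3],s[0]:s[2]],None,fx=5 if n=='side' else 6,fy=4 if n=='side' else 6,interpolation=cv2.INTER_CUBIC))
E
```

```text
scene slicer 0.9 [247.5, 212.3, 339.8, 311.8] 4686 [[0.393, -0.074, 0.004], [0.551, 0.026, 0.059], [0.627, 0.086, 0.086]]
scene clip 0.61 [281.0, 253.1, 302.7, 265.7] 165 [[0.52, -0.012, 0.06], [0.556, 0.015, 0.067], [0.567, 0.025, 0.086]]
scene wedge 0.91 [442.5, 313.0, 511.2, 369.2] 1122 [[0.357, 0.338, -0.0], [0.386, 0.387, 0.016], [0.403, 0.469, 0.024]]
scene wedge 0.71 [419.1, 254.7, 459.0, 298.8] 658 [[0.245, 0.167, 0.003], [0.282, 0.216, 0.017], [0.3, 0.292, 0.025]]
scene wedge 0.7 [379.2, 267.2, 404.4, 298.7] 706 [[0.463, 0.242, 0.085], [0.488, 0.261, 0.121], [0.504, 0.27, 0.145]]
scene block 0.94 [364.0, 286.7, 416.9, 339.6] 2291 [[0.451, 0.214, 0.003], [0.504, 0.281, 0.059], [0.527, 0.301, 0.086]]
scene dish 0.89 [227.1, 202.6, 276.1, 229.2] 1002 [[0.425, -0.309, 0.004], [0.473, -0.271, 0.021], [0.541, -0.19, 0.036]]
side slicer 0.82 [258.9, 241.6, 380.5, 308.0] 4580 [[0.388, -0.085, 0.007], [0.519, -0.037, 0.06], [0.621, 0.075, 0.088]]
side wedge 0.94 [213.3, 213.5, 240.3, 243.1] 438 [[0.239, 0.159, 0.001], [0.273, 0.188, 0.019], [0.298, 0.28, 0.026]]
side wedge 0.88 [294.6, 176.1, 314.9, 198.2] 398 [[0.457, 0.236, 0.085], [0.48, 0.245, 0.121], [0.502, 0.264, 0.147]]
side wedge 0.53 [260.1, 184.1, 280.3, 204.6] 317 [[0.356, 0.33, 0.001], [0.381, 0.356, 0.021], [0.403, 0.442, 0.027]]
side block 0.91 [287.9, 189.8, 322.6, 230.6] 1134 [[0.436, 0.206, 0.006], [0.48, 0.222, 0.059], [0.527, 0.275, 0.088]]
side dish 0.72 [290.5, 331.6, 349.7, 380.9] 2483 [[0.426, -0.311, 0.003], [0.484, -0.237, 0.018], [0.541, -0.193, 0.038]]
```

View pics/crop_scene1.png

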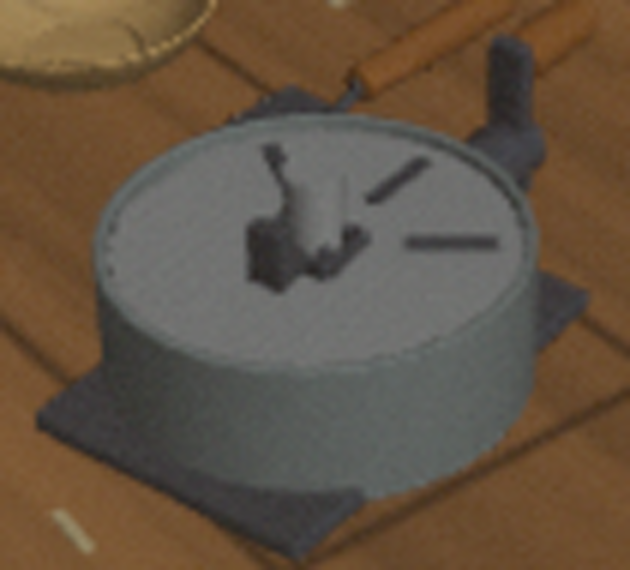

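View pics/crop_side1.png

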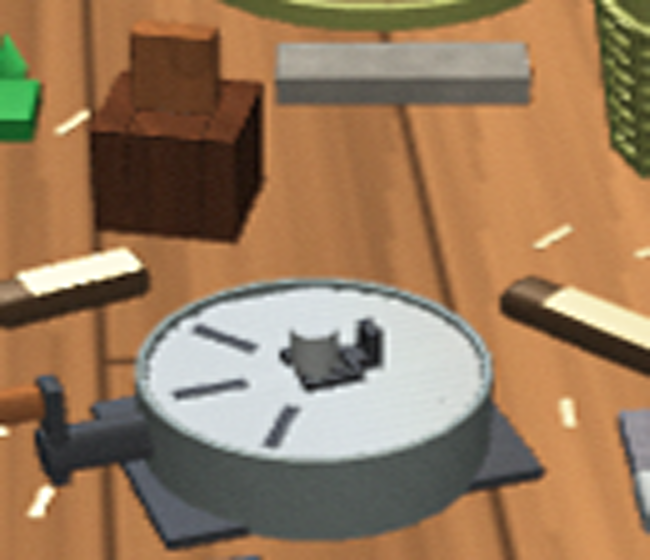

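```bash
python3 - <<'E'
import numpy as np,cv2
for n in ['scene','side']:
    d=np.load('pics/%s1.npz'%n); W=d['W'].reshape(-1,3); W=W[~np.isnan(W[:,0])]
    # slicer rim circle: z 62..68 
    Q=W[(abs(W[:,2]-.065)<.003)&(np.hypot(W[:,0]-.54,W[:,1]-0)<.12)]
    from scipy.optimize import least_squares
    r=np.hypot(Q[:,0]-.538,Q[:,1]-0)
    Q=Q[r>.065]
    f=least_squares(lambda c:np.hypot(Q[:,0]-c[0],Q[:,1]-c[1])-.0825,[.538,0],loss='soft_l1',f_scale=.002); print(n,'rim',f.x,len(Q),abs(f.fun).mean())
    # disc outline / spindle top
    Q=W[(abs(W[:,2]-.095)<.003)&(np.hypot(W[:,0]-.54,W[:,1]-0)<.05)]
    print('spindle top',len(Q),Q.mean(0) if len(Q) else 0)
    Q=W[(W[:,2]>.075)&(W[:,2]<.1)&(np.hypot(W[:,0]-.54,W[:,1]-0)<.05)]
    print(Q.round(3)[:80].tolist())
    # crank
    Q=W[(W[:,2]>.01)&(W[:,2]<.09)&(abs(W[:,1])<.09)&(W[:,0]<.42)&(W[:,0]>.33)]
    print('crank',len(Q),Q.mean(0),Q.min(0),Q.max(0))
    Q=W[(W[:,2]>.1)&(W[:,2]<.135)&(np.hypot(W[:,0]-.48,W[:,1]-.25)<.05)]
    print('handle',cv2.minAreaRect(Q[:,:2].astype(np.float32)*1000))
    Q=W[(W[:,2]>.139)&(W[:,2]<.155)&(np.hypot(W[:,0]-.48,W[:,1]-.25)<.05)]
    print('handle top',len(Q),cv2.minAreaRect(Q[:,:2].astype(np.float32)*1000), Q[:,2].mean(),Q[:,2].max())
    Q=W[(W[:,2]>.08)&(W[:,2]<.088)&(np.hypot(W[:,0]-.48,W[:,1]-.25)<.07)]
    print('block top',len(Q),cv2.minAreaRect(Q[:,:2].astype(np.float32)*1000))
    Q=W[(W[:,2]>.03)&(W[:,2]<.039)&(np.hypot(W[:,0]-.483,W[:,1]+.25)<.09)]
    f=least_squares(lambda c:np.hypot(Q[:,0]-c[0],Q[:,1]-c[1])-.063,[.483,-.25],loss='soft_l1',f_scale=.002);print('dish',f.x,len(Q),abs(f.fun).mean())
E
```

```text
scene rim [0.53413235 0.00276414] 411 0.002183494343509563
spindle top 57 [0.5341157  0.00190317 0.0946894 ]
[[0.531, -0.008, 0.096], [0.529, -0.006, 0.096], [0.527, -0.006, 0.095], [0.525, -0.005, 0.095], [0.525, -0.001, 0.097], [0.536, -0.009, 0.095], [0.534, -0.008, 0.095], [0.532, -0.007, 0.095], [0.531, -0.004, 0.095], [0.527, -0.006, 0.093], [0.529, 0.0, 0.097], [0.526, 0.0, 0.096], [0.523, -0.0, 0.094], [0.522, 0.003, 0.096], [0.538, -0.01, 0.093], [0.538, -0.007, 0.094], [0.536, -0.005, 0.094], [0.535, -0.003, 0.095], [0.535, 0.001, 0.097], [0.531, -0.0, 0.095], [0.529, 0.001, 0.095], [0.528, 0.002, 0.095], [0.525, 0.003, 0.094], [0.524, 0.004, 0.094], [0.543, -0.004, 0.095], [0.541, -0.002, 0.096], [0.54, -0.0, 0.096], [0.538, 0.001, 0.096], [0.535, 0.001, 0.094], [0.533, 0.002, 0.094], [0.532, 0.005, 0.095], [0.531, 0.007, 0.096], [0.526, 0.004, 0.092], [0.526, 0.008, 0.094], [0.544, -0.002, 0.094], [0.543, 0.0, 0.095], [0.541, 0.002, 0.095], [0.539, 0.002, 0.094], [0.537, 0.004, 0.094], [0.537, 0.007, 0.096], [0.534, 0.007, 0.094], [0.533, 0.01, 0.096], [0.529, 0.008, 0.09
[... 3237 characters left out ...]
0.561, -0.001, 0.087], [0.563, -0.001, 0.086], [0.566, 0.004, 0.083], [0.523, -0.003, 0.088], [0.525, -0.006, 0.091], [0.527, -0.007, 0.091]]
crank 352 [ 0.39643733 -0.04247748  0.06804989] [ 0.35946123 -0.05902314  0.01487862] [ 0.41999287 -0.02255586  0.08976687]
handle ((478.72698974609375, 244.78697204589844), (16.747394561767578, 46.78061294555664), 79.8266830444336)
handle top 94 ((479.696533203125, 252.32122802734375), (26.22289276123047, 49.58304977416992), 61.439476013183594) 0.1439663573395822 0.14759811857131055
block top 330 ((479.5758361816406, 249.46844482421875), (81.26469421386719, 82.22746276855469), 77.33142852783203)
dish [ 0.48348401 -0.25384308] 531 0.0024630226470179553
```

Emit:
carry_out(
  plan=[
    {"x": 42,"y": -44,"z": 5},
    {"x": 84,"y": -88,"z": 10},
    {"x": 126,"y": -132,"z": 15},
    {"x": 168,"y": -176,"z": 20},
    {"x": 210,"y": -220,"z": 25},
    {"x": 252,"y": -264,"z": 30},
    {"x": 294,"y": -308,"z": 35},
    {"x": 325,"y": -354,"z": 35},
    {"x": 325,"y": -354,"z": 35},
    {"x": 325,"y": -354,"z": 35},
  ],
)

```text
invalid input at $.plan[0]: expected keys x, y, z, wx, wy, wz
```

```bash
cat > w.py <<'E'
from h import *
import sys
n=sys.argv[1]
T=tcpT(); p=read_camera('wrist'); save(n+'.png',p['image']); W=cloud(p,T@p['hand_eye'])
np.savez('pics/'+n+'.npz',W=W,im=p['image'],T=T@p['hand_eye'],K=[p['fx'],p['fy'],p['cx'],p['cy']],tcp=T); s=observe(); print(s['ee_pos'].round(4),s['orientation'].round(3).tolist(),s['force'].round(2),s['time_s'],s['opening'])
E
python3 w.py wr1
```

```text
[0.1406 0.609  0.2313] [[0.225, 0.974, 0.0], [0.974, -0.225, 0.0], [0.0, 0.0, -1.0]] [-0.22 -0.89  0.01] 0.8 0.08551232105275883
```

View pics/wr1.png

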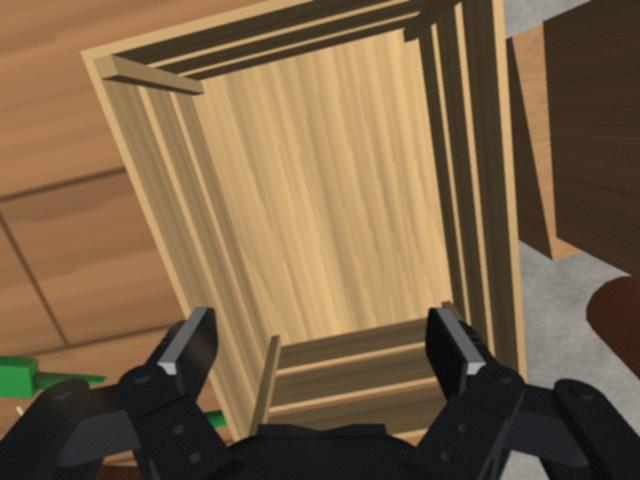

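The move call needs all six keys in each row, so nothing moved and the view is still the crate. I'll send it again in full.

Emit:
carry_out(
  plan=[
    {"x": 42,"y": -44,"z": 5,"wx": 0,"wy": 0,"wz": 0},
    {"x": 84,"y": -88,"z": 10,"wx": 0,"wy": 0,"wz": 0},
    {"x": 126,"y": -132,"z": 15,"wx": 0,"wy": 0,"wz": 0},
    {"x": 168,"y": -176,"z": 20,"wx": 0,"wy": 0,"wz": 0},
    {"x": 210,"y": -220,"z": 25,"wx": 0,"wy": 0,"wz": 0},
    {"x": 252,"y": -264,"z": 30,"wx": 0,"wy": 0,"wz": 0},
    {"x": 294,"y": -308,"z": 35,"wx": 0,"wy": 0,"wz": 0},
    {"x": 325,"y": -354,"z": 35,"wx": 0,"wy": 0,"wz": 0},
    {"x": 325,"y": -354,"z": 35,"wx": 0,"wy": 0,"wz": 0},
    {"x": 325,"y": -354,"z": 35,"wx": 0,"wy": 0,"wz": 0},
  ],
)

```text
time_s: 2.05
ee_pos: [0.4655, 0.255, 0.2663]
orientation: [[0.226, 0.974, -0.0], [0.974, -0.226, 0.0], [0.0, -0.0, -1.0]]
force: [0.1, -0.0, -0.4]
opening: 0.0852
```

```bash
python3 w.py wr1
```

```text
[0.4651 0.2555 0.2662] [[0.225, 0.974, -0.0], [0.974, -0.225, 0.0], [0.0, -0.0, -1.0]] [ 0.26  0.63 -0.5 ] 2.1 0.08552322967215606
```

View pics/wr1.png

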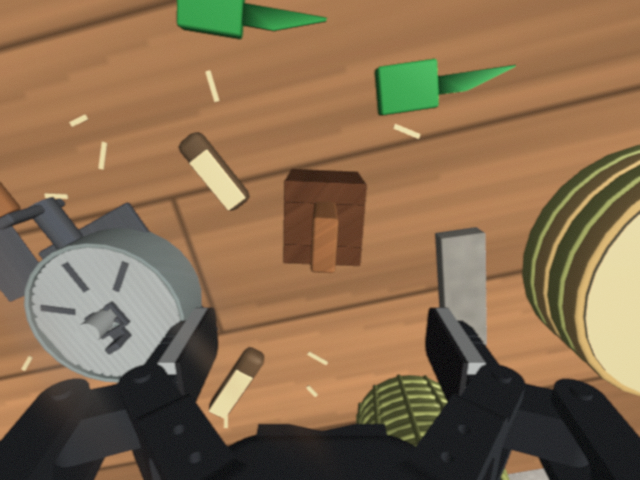

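The block with the wedge is at image (324,220), nearly square to the tool; handle top ends at (324,270). Slicer is at (112,305) with the clip tab at (118,342).

```bash
cat > m.py <<'E'
import numpy as np,cv2,sys
n=sys.argv[1]
d=np.load('pics/%s.npz'%n); W=d['W']; 
X=W.reshape(-1,3); X=X[~np.isnan(X[:,0])]
def rect(zl,zh,c,r,t):
    Q=X[(X[:,2]>zl)&(X[:,2]<zh)&(np.hypot(X[:,0]-c[0],X[:,1]-c[1])<r)]
    print(t,len(Q),cv2.minAreaRect(Q[:,:2].astype(np.float32)*1000) if len(Q)>3 else '',Q[:,2].mean() if len(Q) else '',Q.mean(0) if len(Q) else '')
rect(.138,.155,(.48,.255),.05,'handle top')
rect(.12,.155,(.48,.255),.05,'handle')
rect(.08,.089,(.48,.255),.07,'block top')
rect(.091,.1,(.534,0),.03,'spindle top')
rect(.075,.089,(.561,.005),.025,'tab')
E
python3 m.py wr1; python3 - <<'E'
import numpy as np,cv2
d=np.load('pics/wr1.npz');im=d['im']
a=cv2.resize(im[160:280,270:380],None,fx=5,fy=5,interpolation=cv2.INTER_CUBIC);cv2.imwrite('pics/c1.png',a[:,:,::-1])
b=cv2.resize(im[230:380,20:210],None,fx=4,fy=4,interpolation=cv2.INTER_CUBIC);cv2.imwrite('pics/c2.png',b[:,:,::-1])
E
```

```text
handle top 1431 ((479.5703430175781, 255.68247985839844), (19.999393463134766, 46.05268096923828), 74.02442169189453) 0.1438567965901443 [0.4781137  0.25600523 0.1438568 ]
handle 1565 ((479.5703430175781, 255.68247985839844), (19.999393463134766, 46.05268096923828), 74.02442169189453) 0.14261363935744115 [0.47639467 0.25648581 0.14261364]
block top 5089 ((479.8126220703125, 255.77981567382812), (75.08350372314453, 80.18690490722656), 74.3570785522461) 0.08425629013596389 [0.47466438 0.2566581  0.08425629]
spindle top 435 ((533.433837890625, 2.236042022705078), (22.06928062438965, 24.16543197631836), 34.618133544921875) 0.09481889248022854 [0.53275392 0.00328223 0.09481889]
tab 204 ((552.0548095703125, 8.801106452941895), (25.78773307800293, 16.484201431274414), 17.220056533813477) 0.08316998459282554 [0.55650904 0.01305248 0.08316998]
```

View pics/c1.png

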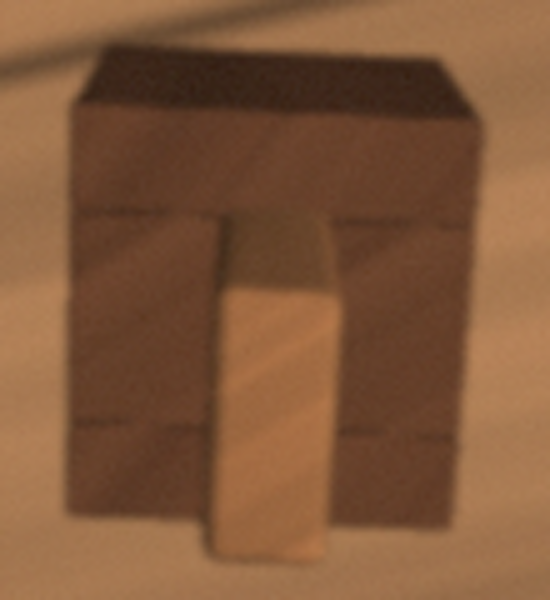

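View pics/c2.png

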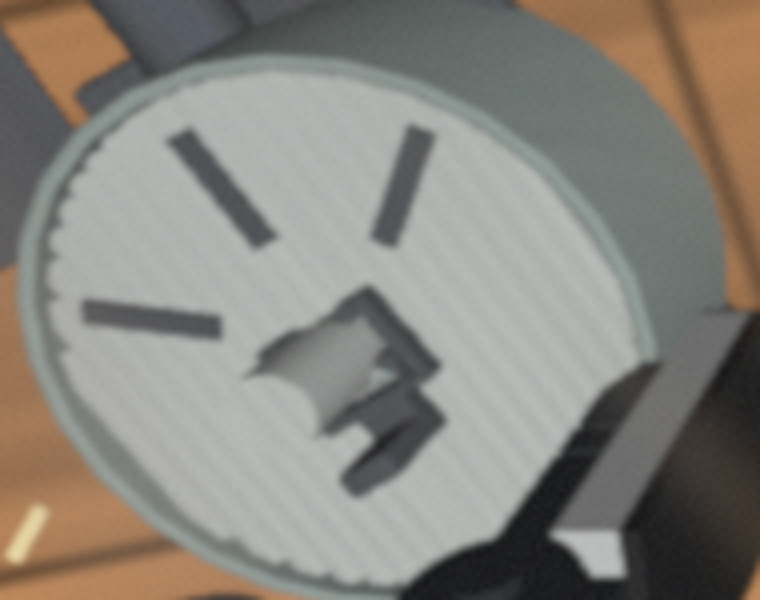

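Emit:
carry_out(
  plan=[
    {"x": 12,"y": -60,"z": 0,"wx": 0,"wy": 0,"wz": 0},
    {"x": 24,"y": -120,"z": -10,"wx": 0,"wy": 0,"wz": 0},
    {"x": 36,"y": -180,"z": -26,"wx": 0,"wy": 0,"wz": 0},
    {"x": 50,"y": -238,"z": -46,"wx": 0,"wy": 0,"wz": 0},
    {"x": 50,"y": -255,"z": -46,"wx": 0,"wy": 0,"wz": 0},
    {"x": 50,"y": -255,"z": -46,"wx": 0,"wy": 0,"wz": 0},
    {"x": 50,"y": -255,"z": -46,"wx": 0,"wy": 0,"wz": 0},
  ],
)

```text
time_s: 2.98
ee_pos: [0.5156, 0.0016, 0.2208]
orientation: [[0.223, 0.975, 0.001], [0.975, -0.223, 0.001], [0.001, 0.001, -1.0]]
force: [0.2, 0.5, 0.6]
opening: 0.0852
```

```bash
python3 w.py wr2; python3 m.py wr2; python3 - <<'E'
import numpy as np,cv2
d=np.load('pics/wr2.npz');im=d['im']
a=cv2.resize(im[130:380,160:480],None,fx=2.4,fy=2.4,interpolation=cv2.INTER_CUBIC);cv2.imwrite('pics/c3.png',a[:,:,::-1])
E
```

```text
[0.5157 0.0017 0.2208] [[0.223, 0.975, 0.001], [0.975, -0.223, 0.0], [0.001, 0.001, -1.0]] [ 0.07  0.33 -0.18] 3.025 0.08564549766284969
handle top 0   
handle 0   
block top 5102 ((475.1528625488281, 238.91055297851562), (43.45573043823242, 80.72892761230469), 75.43023681640625) 0.08416991731358978 [0.47667656 0.23140269 0.08416992]
spindle top 674 ((533.1725463867188, 1.650019645690918), (22.19933319091797, 23.07571029663086), 76.76751708984375) 0.09510542191110082 [0.53263595 0.00191179 0.09510542]
tab 254 ((560.18212890625, 10.625432968139648), (8.257631301879883, 15.956494331359863), 19.542888641357422) 0.08394665655144429 [0.55893319 0.01069529 0.08394666]
```

View pics/c3.png

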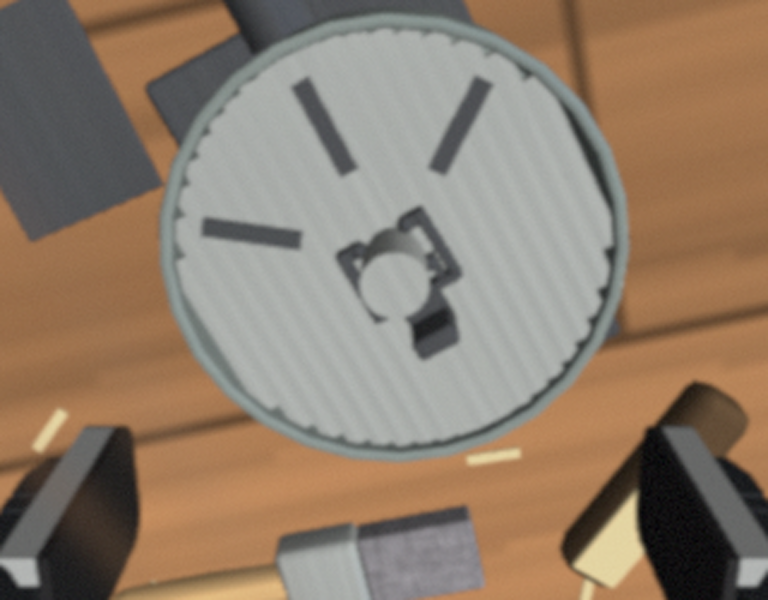

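The spindle top is at crop (397,285), the clip's legs run up and to the left of it, and its tab is at (437,335). The slots are at the upper left and right.

```bash
python3 - <<'E'
import numpy as np,cv2
d=np.load('pics/wr2.npz');im=d['im'];W=d['W']
g=cv2.cvtColor(im,cv2.COLOR_RGB2GRAY)
c=np.array([.5333,.0017])
r=np.hypot(W[...,0]-c[0],W[...,1]-c[1])
m=((abs(W[...,2]-.055)<.02)&(r>.02)&(r<.077)&(g<110)).astype(np.uint8)
n,l,s,ct=cv2.connectedComponentsWithStats(m)
# plane-intersect at z=.06 for pixel
T=d['T'];fx,fy,cx,cy=d['K']
def pt(u,v,z):
    D=T[:3,:3]@np.array([(u-cx)/fx,-(v-cy)/fy,-1]);k=(z-T[2,3])/D[2];return T[:3,3]+k*D
for i in range(1,n):
    if s[i,4]<60: continue
    vs,us=np.nonzero(l==i)
    P=np.array([pt(u,v,.06)[:2] for u,v in zip(us,vs)])
    R=cv2.minAreaRect((P*1000).astype(np.float32))
    q=P.mean(0)-c
    print(s[i,4],R,'az',np.degrees(np.arctan2(q[1],q[0])),np.hypot(*q)*1000)
# crank / rim from wrist
X=W.reshape(-1,3);X=X[~np.isnan(X[:,0])]
for nme in ['wr1','wr2','scene1','side1']:
    X=np.load('pics/%s.npz'%nme)['W'].reshape(-1,3);X=X[~np.isnan(X[:,0])]
    Q=X[(X[:,2]>.03)&(X[:,2]<.095)&(np.hypot(X[:,0]-c[0],X[:,1]-c[1])>.1)&(np.hypot(X[:,0]-c[0],X[:,1]-c[1])<.2)&(X[:,0]<.45)&(abs(X[:,1])<.09)]
    if len(Q): print(nme,len(Q),cv2.minAreaRect((Q[:,:2]*1000).astype(np.float32)),Q.mean(0))
    Q=Q[Q[:,2]>.075]
    if len(Q): print('  top',len(Q),Q.mean(0))
    Q=X[(abs(X[:,2]-.065)<.0025)&(np.hypot(X[:,0]-c[0],X[:,1]-c[1])>.078)&(np.hypot(X[:,0]-c[0],X[:,1]-c[1])<.09)]
    if len(Q)>20: print('  rim',cv2.fitEllipse((Q[:,:2]*1000).astype(np.float32)),cv2.minEnclosingCircle((Q[:,:2]*1000).astype(np.float32)))
E
```

```text
302 ((483.14007568359375, -11.73188304901123), (35.003116607666016, 6.335259437561035), 14.763082504272461) az -164.95544612004826 52.375411822394796
305 ((493.185546875, 34.20013427734375), (6.386815547943115, 34.93614959716797), 50.61530303955078) az 140.87470776993703 51.99875635493442
284 ((514.4426879882812, -46.94274139404297), (34.606712341308594, 6.4648895263671875), 68.5984878540039) az -111.23211874705113 52.37288402242604
135 ((559.724609375, 9.057438850402832), (12.832613945007324, 16.24376106262207), 13.154999732971191) az 17.800787116322564 27.01538983494332
wr1 1886 ((405.65203857421875, -28.39667510986328), (63.29511260986328, 25.666614532470703), 13.333758354187012) [ 0.41093783 -0.02283724  0.05971946]
  top 581 [ 0.40184642 -0.02611642  0.0820959 ]
  rim ((532.940673828125, 2.8637094497680664), (163.5089874267578, 164.21493530273438), 33.472965240478516) ((533.2608032226562, 1.6578500270843506), 85.85182189941406)
wr2 3804 ((399.435546875, -33.41688537597656), (78.24224853515625, 27.754554748535156), 14.82558822631836) [ 0.39852525 -0.03214422  0.07190196]
  top 25
[... 251 characters left out ...]
3589477539), (76.35589599609375, 26.81886100769043), 11.426563262939453) [ 0.4024224  -0.02776601  0.06679571]
  top 134 [ 0.39086481 -0.03177623  0.08257609]
  rim ((533.9389038085938, 2.546605110168457), (164.00160217285156, 165.56886291503906), 128.86651611328125) ((532.9381103515625, 2.1204147338867188), 86.49992370605469)
side1 430 ((400.4773254394531, -37.55855178833008), (79.07118225097656, 29.327335357666016), 11.188201904296875) [ 0.40341609 -0.04118614  0.06491836]
  top 195 [ 0.3888626  -0.04351276  0.08312377]
  rim ((533.4576416015625, -0.4961566925048828), (164.11813354492188, 166.21546936035156), 0.4995384216308594) ((534.3871459960938, 0.10910814255475998), 87.61331176757812)
```

Emit:
carry_out(
  plan=[
    {"x": -9,"y": 60,"z": 0,"wx": 0,"wy": 0,"wz": -0.03},
    {"x": -18,"y": 120,"z": 0,"wx": 0,"wy": 0,"wz": -0.054},
    {"x": -27,"y": 180,"z": 0,"wx": 0,"wy": 0,"wz": -0.054},
    {"x": -36,"y": 240,"z": 0,"wx": 0,"wy": 0,"wz": -0.054},
    {"x": -36,"y": 255,"z": 0,"wx": 0,"wy": 0,"wz": -0.054},
    {"x": -36,"y": 255,"z": -30,"wx": 0,"wy": 0,"wz": -0.054},
    {"x": -36,"y": 255,"z": -60,"wx": 0,"wy": 0,"wz": -0.054},
    {"x": -36,"y": 255,"z": -60,"wx": 0,"wy": 0,"wz": -0.054},
    {"x": -36,"y": 255,"z": -60,"wx": 0,"wy": 0,"wz": -0.054},
  ],
)

```text
time_s: 4.15
ee_pos: [0.48, 0.2553, 0.1614]
orientation: [[0.277, 0.961, 0.001], [0.961, -0.277, 0.0], [0.001, 0.001, -1.0]]
force: [-0.1, 0.1, 0.8]
opening: 0.0853
```

```bash
python3 w.py wr3;python3 m.py wr3 | head -3
```

```text
[0.4803 0.2554 0.1617] [[0.277, 0.961, 0.002], [0.961, -0.277, 0.001], [0.001, 0.001, -1.0]] [-1.05 -0.24 -0.27] 4.2 0.08520531597086821
handle top 3440 ((479.1800231933594, 255.54063415527344), (19.991436004638672, 45.470542907714844), 74.66044616699219) 0.14384279491364663 [0.47738886 0.25614237 0.14384279]
handle 3859 ((479.1768493652344, 255.59445190429688), (20.032695770263672, 45.64781951904297), 74.0655746459961) 0.14228394166059832 [0.47529042 0.25674678 0.14228394]
block top 10207 ((479.79742431640625, 255.48858642578125), (75.14256286621094, 80.54881286621094), 74.63482666015625) 0.08423208546883579 [0.4734761  0.25746271 0.08423209]
```

View pics/wr3.png

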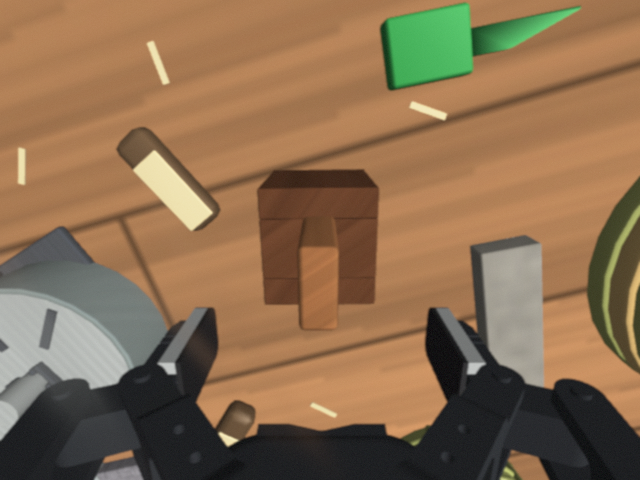

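The handle top is at (319,290), square to the fingers and midway between them. I'll go down and close.

Emit:
carry_out(
  plan=[
    {"x": 0,"y": 0,"z": -30,"wx": 0,"wy": 0,"wz": 0.005},
    {"x": 0,"y": 0,"z": -55,"wx": 0,"wy": 0,"wz": 0.005},
    {"x": 0,"y": 0,"z": -61,"wx": 0,"wy": 0,"wz": 0.005},
    {"x": 0,"y": 0,"z": -61,"wx": 0,"wy": 0,"wz": 0.005},
  ],
)

```text
time_s: 4.7
ee_pos: [0.4801, 0.2552, 0.1001]
orientation: [[0.272, 0.962, 0.001], [0.962, -0.272, 0.0], [0.001, 0.001, -1.0]]
force: [0.2, 1.1, 0.7]
opening: 0.0853
```

Emit:
carry_out(
  plan=[
    {"x": 0,"y": 0,"z": 0,"wx": 0,"wy": 0,"wz": 0},
    {"x": 0,"y": 0,"z": 0,"wx": 0,"wy": 0,"wz": 0},
    {"x": 0,"y": 0,"z": 0,"wx": 0,"wy": 0,"wz": 0},
    {"x": 0,"y": 0,"z": 0,"wx": 0,"wy": 0,"wz": 0},
    {"x": 0,"y": 0,"z": 0,"wx": 0,"wy": 0,"wz": 0},
    {"x": 0,"y": 0,"z": 0,"wx": 0,"wy": 0,"wz": 0},
  ],
  hand=10,
  force=60,
)

```text
time_s: 5.45
ee_pos: [0.4797, 0.2551, 0.0996]
orientation: [[0.272, 0.962, 0.0], [0.962, -0.272, 0.0], [0.0, 0.0, -1.0]]
force: [-1.9, 0.3, 5.6]
opening: 0.0194
```

Emit:
carry_out(
  plan=[
    {"x": 0,"y": 0,"z": 10,"wx": 0,"wy": 0,"wz": 0},
    {"x": 0,"y": 0,"z": 40,"wx": 0,"wy": 0,"wz": 0},
    {"x": 0,"y": 0,"z": 75,"wx": 0,"wy": 0,"wz": 0},
    {"x": 0,"y": 0,"z": 111,"wx": 0,"wy": 0,"wz": 0},
    {"x": 0,"y": 0,"z": 111,"wx": 0,"wy": 0,"wz": 0},
    {"x": 0,"y": 0,"z": 111,"wx": 0,"wy": 0,"wz": 0},
  ],
)

```text
time_s: 6.2
ee_pos: [0.479, 0.2547, 0.2098]
orientation: [[0.272, 0.962, -0.001], [0.962, -0.272, -0.0], [-0.001, -0.001, -1.0]]
force: [0.8, -0.3, -1.1]
opening: 0.0189
```

```bash
python3 w.py wr4; python3 - <<'E'
from h import *
for n in ['scene','side']:
    p=read_camera(n); im=p['image']
    np.savez('pics/%s4.npz'%n,W=cloud(p),im=im)
    s=(330,200,430,350) if n=='scene' else (260,120,350,250)
    save('c4%s.png'%n,cv2.resize(im[s[1]:s[3],s[0]:s[2]],None,fx=4,fy=4,interpolation=cv2.INTER_CUBIC))
E
```

```text
[0.4788 0.2546 0.2093] [[0.272, 0.962, -0.002], [0.962, -0.272, -0.001], [-0.001, -0.001, -1.0]] [-0.27 -0.4  -1.97] 6.25 0.019238027285667366
```

View pics/wr4.png

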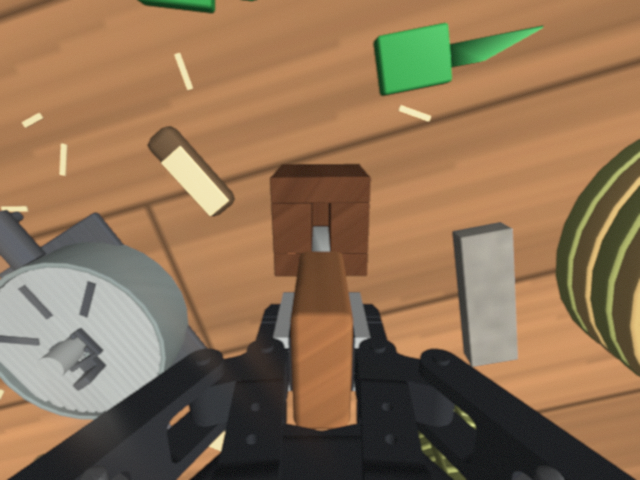

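View pics/c4side.png

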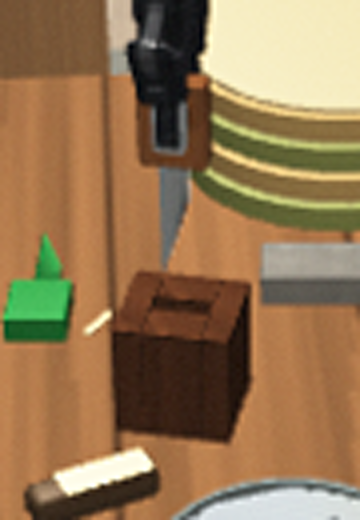

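View pics/c4scene.png

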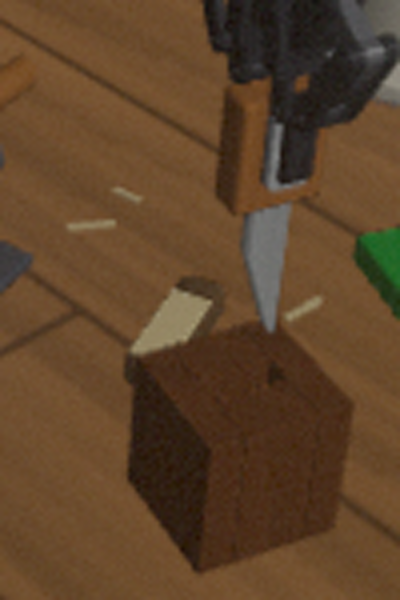

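Emit:
carry_out(
  plan=[
    {"x": 16,"y": -50,"z": 0,"wx": 0,"wy": 0,"wz": 0.12},
    {"x": 32,"y": -100,"z": 0,"wx": 0,"wy": 0,"wz": 0.26},
    {"x": 48,"y": -150,"z": 0,"wx": 0,"wy": 0,"wz": 0.4},
    {"x": 64,"y": -200,"z": 0,"wx": 0,"wy": 0,"wz": 0.54},
    {"x": 78,"y": -235,"z": 0,"wx": 0,"wy": 0,"wz": 0.593},
    {"x": 78,"y": -245,"z": 0,"wx": 0,"wy": 0,"wz": 0.593},
    {"x": 78,"y": -245,"z": 0,"wx": 0,"wy": 0,"wz": 0.593},
    {"x": 78,"y": -245,"z": 0,"wx": 0,"wy": 0,"wz": 0.593},
  ],
)

```text
time_s: 7.35
ee_pos: [0.557, 0.011, 0.2099]
orientation: [[-0.312, 0.95, -0.001], [0.95, 0.312, 0.0], [0.001, -0.001, -1.0]]
force: [0.1, 0.2, -1.9]
opening: 0.0196
```

```bash
python3 w.py wr5; python3 m.py wr5|tail -2; python3 - <<'E'
from h import *
d=np.load('pics/wr5.npz');im=d['im']
save('c5w.png',cv2.resize(im[140:300,220:420],None,fx=4,fy=3.75,interpolation=cv2.INTER_CUBIC))
for n in ['scene','side']:
    p=read_camera(n); im=p['image']
    np.savez('pics/%s5.npz'%n,W=cloud(p),im=im,T=p['pose'],K=[p['fx'],p['fy'],p['cx'],p['cy']])
    s=(240,190,340,300) if n=='scene' else (290,180,380,290)
    save('c5%s.png'%n,cv2.resize(im[s[1]:s[3],s[0]:s[2]],None,fx=5,fy=5,interpolation=cv2.INTER_CUBIC))
E
```

```text
[0.5571 0.0112 0.2101] [[-0.313, 0.95, -0.0], [0.95, 0.313, 0.0], [0.0, -0.0, -1.0]] [ 0.95 -0.59 -1.21] 7.4 0.019376551880887306
spindle top 809 ((532.97119140625, 1.5870361328125), (22.666057586669922, 22.43117904663086), 17.38648796081543) 0.09518598773660514 [0.53277621 0.00162648 0.09518599]
tab 125 ((559.5581665039062, 10.211250305175781), (7.595785140991211, 15.065436363220215), 20.834915161132812) 0.08252147771061769 [0.55860527 0.00759036 0.08252148]
```

View pics/c5w.png

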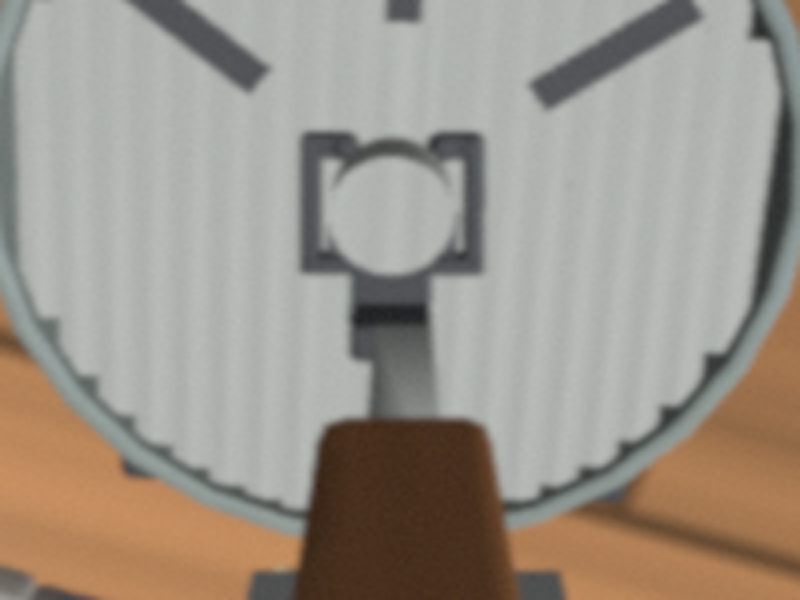

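View pics/c5side.png

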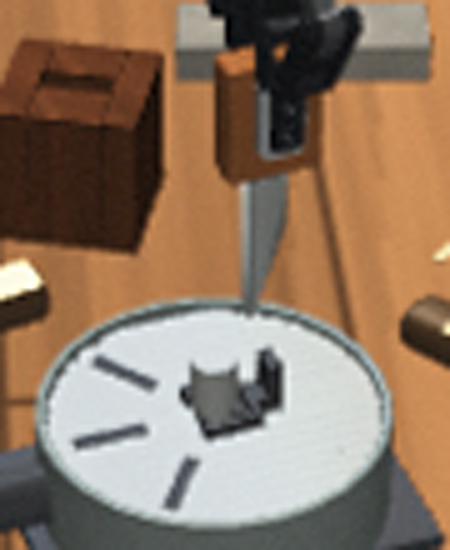

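View pics/c5scene.png

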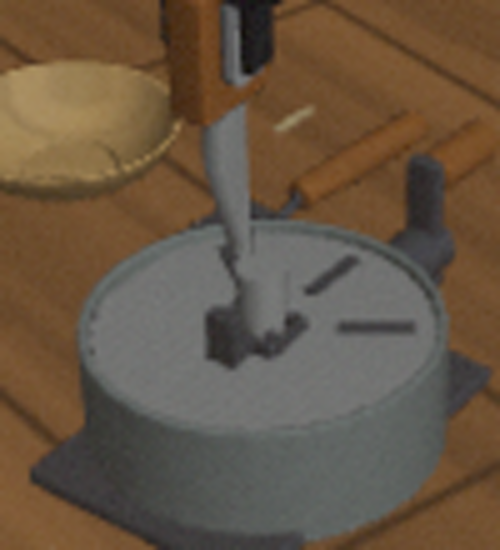

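The crop shows the clip square to the view: spindle at (393,208), tab centred at about 390, blade centred at about 404. So the blade sits roughly 2 mm too far right, and I'll work that out in tool coordinates.

```bash
python3 - <<'E'
from h import *
d=np.load('pics/wr5.npz');im=d['im'];W=d['W'];T=d['tcp']
L=(W-T[:3,3])@T[:3,:3]*1000  # tool coords
print('tool x,y; z down')
def row(v,u0=260,u1=400):
    print(v,[(u,*(int(round(a)) if not np.isnan(a) else None for a in L[v,u]),) for u in range(u0,u1,3)])
for nm,m in {'spindle top':(abs(W[...,2]-.095)<.003)&(np.hypot(W[...,0]-.533,W[...,1]-.0016)<.03),
 'tab':(W[...,2]>.08)&(W[...,2]<.089)&(np.hypot(W[...,0]-.56,W[...,1]-.01)<.02),
 'blade':(L[...,2]<92)&(L[...,2]>20)&(abs(L[...,0])<12)&(abs(L[...,1])<30),
 'handle':(L[...,2]<14)&(L[...,2]>-60)&(abs(L[...,0])<14)&(abs(L[...,1])<35)}.items():
    Q=L[m]; vs,us=np.nonzero(m)
    print(nm,len(Q),'x pct',np.percentile(Q[:,0],[1,50,99]).round(2),'mid',(np.percentile(Q[:,0],1)+np.percentile(Q[:,0],99))/2,'u',us.min(),us.max(),'y',np.percentile(Q[:,1],[1,50,99]).round(1),'z',np.percentile(Q[:,2],[1,50,99]).round(1))
m=(L[...,2]<96)&(L[...,2]>20)&(abs(L[...,0])<12)&(abs(L[...,1])<30)
for v in range(205,260,6):
    us=np.nonzero(m[v])[0]
    if len(us): print(v,us.min(),us.max(),L[v,us[len(us)//2]].round(1))
E
```

```text
tool x,y; z down
spindle top 806 x pct [-12.05  -1.2    9.56] mid -1.2493011486209218 u 302 333 y [-36.5 -25.8 -14.7] z [113.2 114.8 116.9]
tab 89 x pct [-9.04 -5.96  5.66] mid -1.6894178006516616 u 308 327 y [-1.2 -0.2  6. ] z [122.2 124.7 129.8]
blade 393 x pct [-4.15  0.98  5.64] mid 0.7454282281853684 u 312 329 y [-9.9 -9.4 -9. ] z [46.2 65.6 91.2]
handle 12231 x pct [-13.56   0.63  13.53] mid -0.011952643603706292 u 268 367 y [-22.6 -10.2  20.6] z [-57.1 -44.    8.3]
229 314 328 [ 1.  -9.5 88.9]
235 313 328 [ 1.  -9.3 76.3]
241 313 328 [ 1.  -9.6 63.6]
247 312 329 [ 1.  -9.1 54.3]
```

Emit:
carry_out(
  plan=[
    {"x": 0.7,"y": -2.2,"z": -10,"wx": 0,"wy": 0,"wz": 0},
    {"x": 0.7,"y": -2.2,"z": -22,"wx": 0,"wy": 0,"wz": 0},
    {"x": 0.7,"y": -2.2,"z": -30,"wx": 0,"wy": 0,"wz": 0},
    {"x": 0.7,"y": -2.2,"z": -30,"wx": 0,"wy": 0,"wz": 0},
    {"x": 0.7,"y": -2.2,"z": -30,"wx": 0,"wy": 0,"wz": 0},
  ],
)

```text
time_s: 8.12
ee_pos: [0.5584, 0.0078, 0.1804]
orientation: [[-0.312, 0.95, 0.0], [0.95, 0.312, 0.0], [-0.0, 0.0, -1.0]]
force: [0.1, 0.4, -1.6]
opening: 0.0196
```

```bash
python3 w.py wr6; python3 - <<'E'
from h import *
F=[]
for i in range(5):
    p=read_camera('side' if i%2 else 'wrist'); F.append(observe()['force'])
print(np.mean(F,0),np.std(F,0))
save('side6.png',cv2.resize(read_camera('side')['image'][180:290,290:380],None,fx=5,fy=5,interpolation=cv2.INTER_CUBIC))
d=np.load('pics/wr6.npz');im=d['im'];W=d['W'];T=d['tcp']
save('c6w.png',cv2.resize(im[160:320,220:420],None,fx=4,fy=3.75,interpolation=cv2.INTER_CUBIC))
L=(W-T[:3,3])@T[:3,:3]*1000
for nm,m in {'spindle top':(abs(W[...,2]-.095)<.003)&(np.hypot(W[...,0]-.533,W[...,1]-.0016)<.03),
 'blade':(L[...,2]<92)&(L[...,2]>20)&(abs(L[...,0])<12)&(L[...,1]<-5)&(L[...,1]>-13)}.items():
    Q=L[m]; vs,us=np.nonzero(m)
    print(nm,len(Q),'x pct',np.percentile(Q[:,0],[1,50,99]).round(2),'u',us.min(),us.max(),'y',np.percentile(Q[:,1],[1,50,99]).round(1))
E
```

```text
[0.5585 0.0078 0.1805] [[-0.312, 0.95, 0.0], [0.95, 0.312, 0.0], [-0.0, 0.0, -1.0]] [-0.3  -0.18 -1.87] 8.175 0.01946757818811761
[-0.04250562  0.20851341 -0.99807493] [0.4308978  0.4256925  0.36735015]
spindle top 1048 x pct [-8.67  1.94 12.61] u 305 340 y [-37.1 -26.   -9.3]
blade 391 x pct [-4.15  0.98  5.65] u 312 329 y [-10.   -9.5  -9. ]
```

View pics/c6w.png

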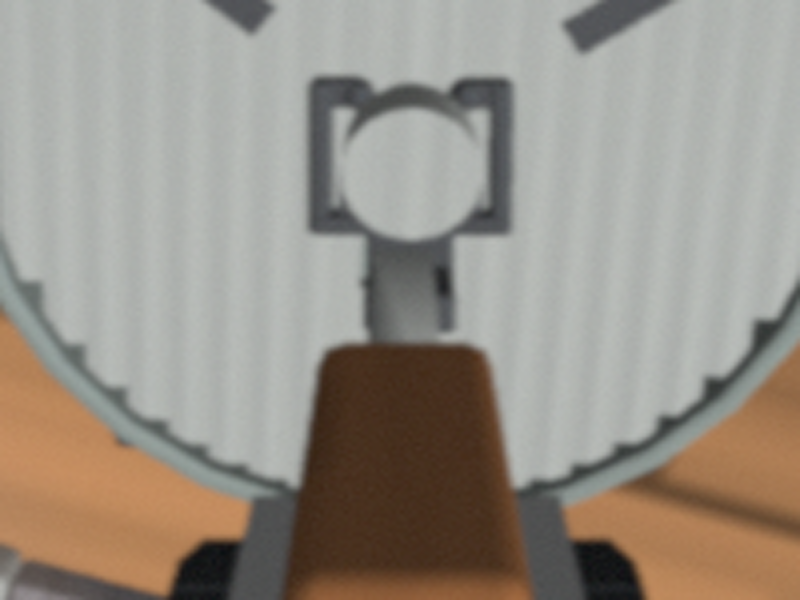

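View pics/side6.png

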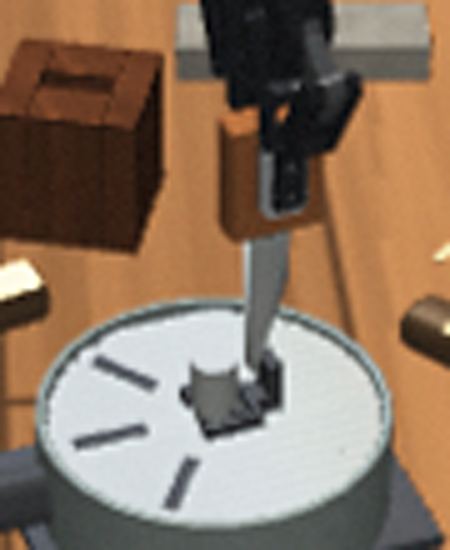

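The clip legs span crop columns 310–511 (centre 410), the spindle is at 413 and the blade at 405. That leaves about 0.7 mm of sideways correction, and then I start feeling for the spindle.

Emit:
carry_out(
  plan=[
    {"x": -1.3,"y": 0.3,"z": 0,"wx": 0,"wy": 0,"wz": 0},
    {"x": -2.6,"y": -0.1,"z": 0,"wx": 0,"wy": 0,"wz": 0},
    {"x": -2.6,"y": -0.1,"z": 0,"wx": 0,"wy": 0,"wz": 0},
    {"x": -2.6,"y": -0.1,"z": 0,"wx": 0,"wy": 0,"wz": 0},
  ],
)

```text
time_s: 8.98
ee_pos: [0.5557, 0.0077, 0.1803]
orientation: [[-0.312, 0.95, 0.0], [0.95, 0.312, -0.0], [-0.0, 0.0, -1.0]]
force: [-0.5, -1.1, -1.2]
opening: 0.0192
```

Emit:
carry_out(
  plan=[
    {"x": -0.5,"y": -0.15,"z": 0,"wx": 0,"wy": 0,"wz": 0},
    {"x": -1.0,"y": -0.3,"z": 0,"wx": 0,"wy": 0,"wz": 0},
    {"x": -1.0,"y": -0.3,"z": 0,"wx": 0,"wy": 0,"wz": 0},
  ],
)

```text
time_s: 9.35
ee_pos: [0.5546, 0.0074, 0.1803]
orientation: [[-0.312, 0.95, 0.0], [0.95, 0.312, 0.0], [0.0, 0.0, -1.0]]
force: [-0.4, -0.0, -1.3]
opening: 0.0191
```

Emit:
carry_out(
  plan=[
    {"x": -0.5,"y": -0.15,"z": 0,"wx": 0,"wy": 0,"wz": 0},
    {"x": -0.5,"y": -0.15,"z": 0,"wx": 0,"wy": 0,"wz": 0},
    {"x": -0.5,"y": -0.15,"z": 0,"wx": 0,"wy": 0,"wz": 0},
  ],
)

```text
time_s: 9.72
ee_pos: [0.5542, 0.0073, 0.1803]
orientation: [[-0.312, 0.95, 0.0], [0.95, 0.312, -0.0], [-0.0, 0.0, -1.0]]
force: [-0.3, 0.4, -1.4]
opening: 0.0191
```

Emit:
carry_out(
  plan=[
    {"x": -0.2,"y": -0.06,"z": 0,"wx": 0,"wy": 0,"wz": 0},
    {"x": -0.4,"y": -0.13,"z": 0,"wx": 0,"wy": 0,"wz": 0},
    {"x": -0.4,"y": -0.13,"z": 0,"wx": 0,"wy": 0,"wz": 0},
  ],
)

```text
time_s: 10.1
ee_pos: [0.5537, 0.0071, 0.1803]
orientation: [[-0.312, 0.95, 0.0], [0.95, 0.312, -0.0], [-0.0, 0.0, -1.0]]
force: [0.5, -0.6, -0.7]
opening: 0.0191
```

Emit:
carry_out(
  plan=[
    {"x": -0.2,"y": -0.06,"z": 0,"wx": 0,"wy": 0,"wz": 0},
    {"x": -0.3,"y": -0.1,"z": 0,"wx": 0,"wy": 0,"wz": 0},
    {"x": -0.3,"y": -0.1,"z": 0,"wx": 0,"wy": 0,"wz": 0},
  ],
)

```text
time_s: 10.48
ee_pos: [0.5534, 0.007, 0.1803]
orientation: [[-0.312, 0.95, 0.0], [0.95, 0.312, 0.0], [0.0, 0.0, -1.0]]
force: [-0.2, 0.2, -0.5]
opening: 0.0194
```

Emit:
carry_out(
  plan=[
    {"x": -0.2,"y": -0.06,"z": 0,"wx": 0,"wy": 0,"wz": 0},
    {"x": -0.3,"y": -0.1,"z": 0,"wx": 0,"wy": 0,"wz": 0},
    {"x": -0.3,"y": -0.1,"z": 0,"wx": 0,"wy": 0,"wz": 0},
  ],
)

```text
time_s: 10.85
ee_pos: [0.5533, 0.0069, 0.1804]
orientation: [[-0.312, 0.95, 0.0], [0.95, 0.312, 0.0], [-0.0, 0.0, -1.0]]
force: [1.4, 0.5, -1.9]
opening: 0.0195
```

Emit:
carry_out(
  plan=[
    {"x": -0.2,"y": -0.06,"z": 0,"wx": 0,"wy": 0,"wz": 0},
    {"x": -0.3,"y": -0.1,"z": 0,"wx": 0,"wy": 0,"wz": 0},
    {"x": -0.3,"y": -0.1,"z": 0,"wx": 0,"wy": 0,"wz": 0},
  ],
)

```text
time_s: 11.22
ee_pos: [0.5531, 0.0069, 0.1804]
orientation: [[-0.312, 0.95, 0.001], [0.95, 0.312, 0.0], [-0.0, 0.001, -1.0]]
force: [1.7, 0.6, -0.5]
opening: 0.019
```

Contact: about 1.8 N along the clip axis, with the measured motion falling short of the command. I'll check the sideways fit before going down.

```bash
python3 w.py wr7; python3 - <<'E'
from h import *
F=[]
for i in range(4):
    p=read_camera('side'); F.append(observe()['force'])
print(np.mean(F,0))
save('side7.png',cv2.resize(p['image'][180:290,290:380],None,fx=5,fy=5,interpolation=cv2.INTER_CUBIC))
d=np.load('pics/wr7.npz');im=d['im'];W=d['W'];T=d['tcp']
save('c7w.png',cv2.resize(im[160:280,260:380],None,fx=6,fy=5,interpolation=cv2.INTER_CUBIC))
E
```

```text
[0.5531 0.0069 0.1804] [[-0.312, 0.95, 0.001], [0.95, 0.312, 0.0], [-0.0, 0.001, -1.0]] [ 2.45  0.47 -1.1 ] 11.275 0.019580739690326296
[ 1.82748141  0.55466116 -0.91958879]
```

View pics/c7w.png

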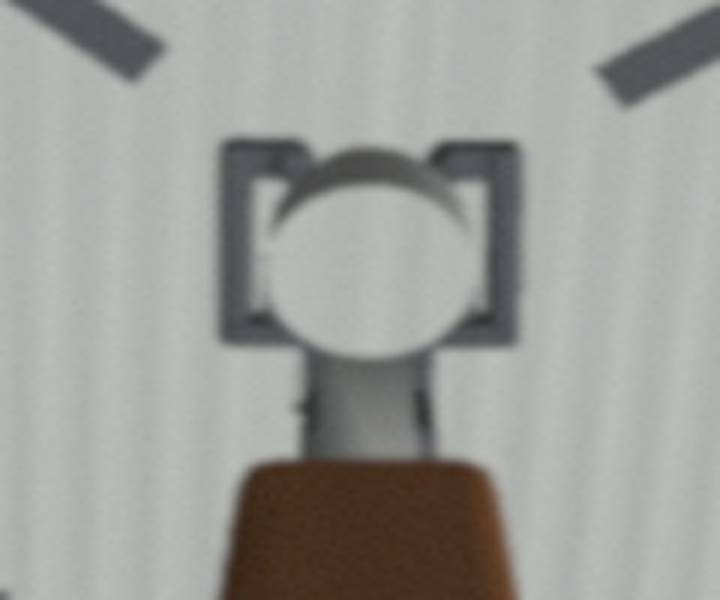

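View pics/side7.png

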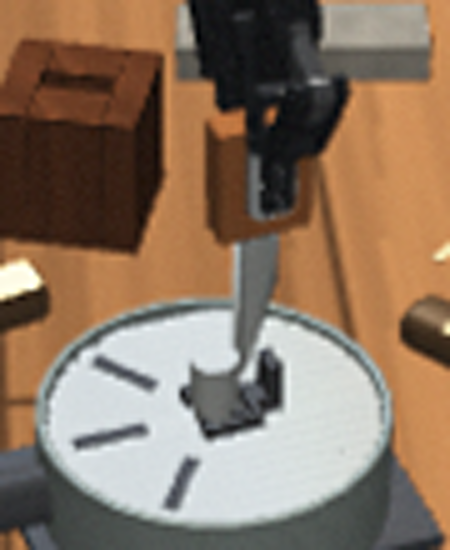

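Emit:
carry_out(
  plan=[
    {"x": 0,"y": 0,"z": -3,"wx": 0,"wy": 0,"wz": 0},
    {"x": 0,"y": 0,"z": -6,"wx": 0,"wy": 0,"wz": 0},
    {"x": 0,"y": 0,"z": -8,"wx": 0,"wy": 0,"wz": 0},
    {"x": 0,"y": 0,"z": -8,"wx": 0,"wy": 0,"wz": 0},
  ],
)

```text
time_s: 11.98
ee_pos: [0.553, 0.0069, 0.1721]
orientation: [[-0.312, 0.95, 0.0], [0.95, 0.312, 0.0], [0.0, 0.0, -1.0]]
force: [3.8, 1.6, -1.0]
opening: 0.0196
```

Emit:
carry_out(
  plan=[
    {"x": 0,"y": 0,"z": -1,"wx": 0,"wy": 0,"wz": 0},
    {"x": 0,"y": 0,"z": -2,"wx": 0,"wy": 0,"wz": 0},
    {"x": 0,"y": 0,"z": -4,"wx": 0,"wy": 0,"wz": 0},
    {"x": 0,"y": 0,"z": -4,"wx": 0,"wy": 0,"wz": 0},
  ],
)

```text
time_s: 12.48
ee_pos: [0.553, 0.0069, 0.1681]
orientation: [[-0.312, 0.95, 0.0], [0.95, 0.312, 0.0], [-0.0, 0.0, -1.0]]
force: [4.6, 1.9, -1.0]
opening: 0.0191
```

Emit:
carry_out(
  plan=[
    {"x": 0,"y": 0,"z": -1,"wx": 0,"wy": 0,"wz": 0},
    {"x": 0,"y": 0,"z": -2,"wx": 0,"wy": 0,"wz": 0},
    {"x": 0,"y": 0,"z": -3,"wx": 0,"wy": 0,"wz": 0},
    {"x": 0,"y": 0,"z": -3,"wx": 0,"wy": 0,"wz": 0},
  ],
)

```text
time_s: 12.98
ee_pos: [0.5529, 0.0068, 0.1652]
orientation: [[-0.312, 0.95, 0.0], [0.95, 0.312, 0.0], [-0.0, 0.0, -1.0]]
force: [4.9, 1.3, -2.0]
opening: 0.0192
```

Side force has crept up to 5 N, so I'm backing off a little before going deeper.

Emit:
carry_out(
  plan=[
    {"x": 0.3,"y": 0.1,"z": 0,"wx": 0,"wy": 0,"wz": 0},
    {"x": 0.3,"y": 0.1,"z": -1,"wx": 0,"wy": 0,"wz": 0},
    {"x": 0.3,"y": 0.1,"z": -2,"wx": 0,"wy": 0,"wz": 0},
    {"x": 0.3,"y": 0.1,"z": -2,"wx": 0,"wy": 0,"wz": 0},
  ],
)

```text
time_s: 13.48
ee_pos: [0.553, 0.0069, 0.1632]
orientation: [[-0.312, 0.95, -0.0], [0.95, 0.312, 0.0], [0.0, -0.0, -1.0]]
force: [3.6, 0.8, -1.6]
opening: 0.0192
```

```bash
python3 w.py wr8; python3 - <<'E'
from h import *
p=read_camera('side'); 
save('side8.png',cv2.resize(p['image'][200:290,290:380],None,fx=6,fy=6,interpolation=cv2.INTER_CUBIC))
d=np.load('pics/wr8.npz');im=d['im']
save('c8w.png',cv2.resize(im[160:300,260:380],None,fx=5,fy=4,interpolation=cv2.INTER_CUBIC))
E
```

```text
[0.5531 0.0069 0.1632] [[-0.312, 0.95, -0.0], [0.95, 0.312, -0.0], [0.0, -0.0, -1.0]] [ 5.25  0.89 -2.16] 13.525 0.019153529803252124
```

View pics/side8.png

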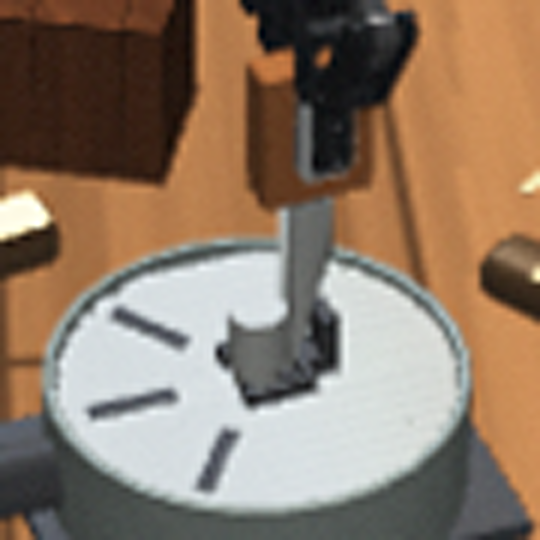

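The blade is between the spindle head and the bow, just entering the gap, with no vertical resistance.

Emit:
carry_out(
  plan=[
    {"x": 0.1,"y": 0,"z": -1,"wx": 0,"wy": 0,"wz": 0},
    {"x": 0.1,"y": 0,"z": -2,"wx": 0,"wy": 0,"wz": 0},
    {"x": 0.1,"y": 0,"z": -3,"wx": 0,"wy": 0,"wz": 0},
    {"x": 0.1,"y": 0,"z": -3,"wx": 0,"wy": 0,"wz": 0},
  ],
)

```text
time_s: 14.08
ee_pos: [0.5531, 0.0069, 0.1601]
orientation: [[-0.312, 0.95, -0.0], [0.95, 0.312, -0.0], [0.0, -0.0, -1.0]]
force: [3.4, 1.4, -1.6]
opening: 0.0193
```

Emit:
carry_out(
  plan=[
    {"x": 0,"y": 0,"z": -1,"wx": 0,"wy": 0,"wz": 0},
    {"x": 0,"y": 0,"z": -2,"wx": 0,"wy": 0,"wz": 0},
    {"x": 0,"y": 0,"z": -3,"wx": 0,"wy": 0,"wz": 0},
    {"x": 0,"y": 0,"z": -3,"wx": 0,"wy": 0,"wz": 0},
  ],
)

```text
time_s: 14.58
ee_pos: [0.5532, 0.0069, 0.1572]
orientation: [[-0.312, 0.95, -0.0], [0.95, 0.312, -0.0], [0.0, -0.0, -1.0]]
force: [2.1, 0.4, -0.3]
opening: 0.0195
```

Emit:
carry_out(
  plan=[
    {"x": 0,"y": 0,"z": -1,"wx": 0,"wy": 0,"wz": 0},
    {"x": 0,"y": 0,"z": -2,"wx": 0,"wy": 0,"wz": 0},
    {"x": 0,"y": 0,"z": -3,"wx": 0,"wy": 0,"wz": 0},
    {"x": 0,"y": 0,"z": -3,"wx": 0,"wy": 0,"wz": 0},
  ],
)

```text
time_s: 15.08
ee_pos: [0.5532, 0.0069, 0.1542]
orientation: [[-0.312, 0.95, -0.0], [0.95, 0.312, -0.0], [-0.0, -0.0, -1.0]]
force: [3.3, 0.4, 1.2]
opening: 0.0189
```

Emit:
carry_out(
  plan=[
    {"x": 0,"y": 0,"z": -1,"wx": 0,"wy": 0,"wz": 0},
    {"x": 0,"y": 0,"z": -2,"wx": 0,"wy": 0,"wz": 0},
    {"x": 0,"y": 0,"z": -3,"wx": 0,"wy": 0,"wz": 0},
    {"x": 0,"y": 0,"z": -4,"wx": 0,"wy": 0,"wz": 0},
    {"x": 0,"y": 0,"z": -4,"wx": 0,"wy": 0,"wz": 0},
  ],
)

```text
time_s: 15.7
ee_pos: [0.5533, 0.0069, 0.1502]
orientation: [[-0.312, 0.95, 0.0], [0.95, 0.312, 0.0], [-0.0, 0.0, -1.0]]
force: [3.3, 1.2, 1.7]
opening: 0.0195
```

Emit:
carry_out(
  plan=[
    {"x": 0,"y": 0,"z": -1,"wx": 0,"wy": 0,"wz": 0},
    {"x": 0,"y": 0,"z": -2,"wx": 0,"wy": 0,"wz": 0},
    {"x": 0,"y": 0,"z": -3,"wx": 0,"wy": 0,"wz": 0},
    {"x": 0,"y": 0,"z": -4,"wx": 0,"wy": 0,"wz": 0},
    {"x": 0,"y": 0,"z": -4,"wx": 0,"wy": 0,"wz": 0},
  ],
)

```text
time_s: 16.32
ee_pos: [0.5533, 0.0069, 0.1462]
orientation: [[-0.312, 0.95, 0.0], [0.95, 0.312, -0.0], [-0.0, 0.0, -1.0]]
force: [2.6, 0.5, 3.2]
opening: 0.0199
```

```bash
python3 w.py wr9; python3 - <<'E'
from h import *
p=read_camera('side'); 
save('side9.png',cv2.resize(p['image'][200:290,290:380],None,fx=6,fy=6,interpolation=cv2.INTER_CUBIC))
d=np.load('pics/wr9.npz');im=d['im']
save('c9w.png',cv2.resize(im[160:300,260:380],None,fx=5,fy=4,interpolation=cv2.INTER_CUBIC))
E
```

```text
[0.5533 0.0069 0.1462] [[-0.312, 0.95, 0.0], [0.95, 0.312, -0.0], [-0.0, 0.0, -1.0]] [2.74 0.36 2.45] 16.375 0.0192858813229689
```

View pics/side9.png

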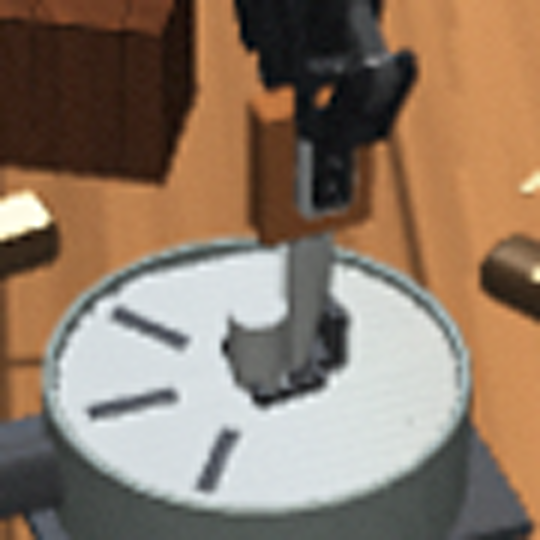

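View pics/c9w.png

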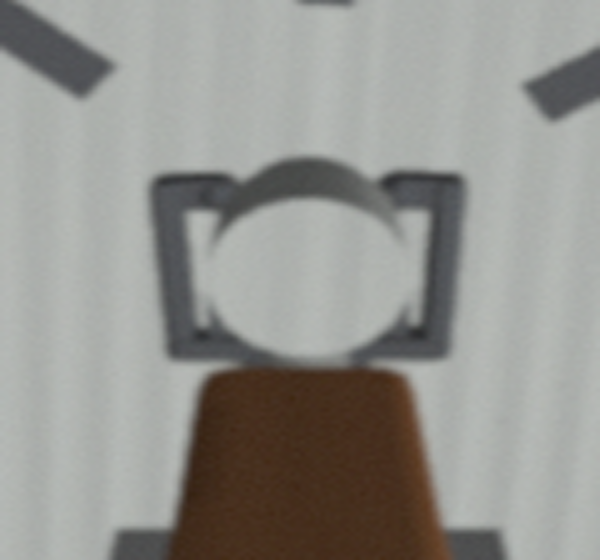

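The clip is riding out and its legs are spreading (the wrist crop shows them flaring). I'll keep going down, stopping before the handle foot reaches the spindle top at a tip height of 15 mm.

Emit:
carry_out(
  plan=[
    {"x": 0,"y": 0,"z": -1,"wx": 0,"wy": 0,"wz": 0},
    {"x": 0,"y": 0,"z": -2,"wx": 0,"wy": 0,"wz": 0},
    {"x": 0,"y": 0,"z": -3,"wx": 0,"wy": 0,"wz": 0},
    {"x": 0,"y": 0,"z": -4,"wx": 0,"wy": 0,"wz": 0},
    {"x": 0,"y": 0,"z": -5,"wx": 0,"wy": 0,"wz": 0},
    {"x": 0,"y": 0,"z": -5,"wx": 0,"wy": 0,"wz": 0},
  ],
)

```text
time_s: 17.18
ee_pos: [0.5533, 0.0069, 0.1413]
orientation: [[-0.312, 0.95, 0.0], [0.95, 0.312, -0.0], [-0.0, 0.0, -1.0]]
force: [2.7, 0.4, 2.9]
opening: 0.0195
```

Emit:
carry_out(
  plan=[
    {"x": 0,"y": 0,"z": -1,"wx": 0,"wy": 0,"wz": 0},
    {"x": 0,"y": 0,"z": -2,"wx": 0,"wy": 0,"wz": 0},
    {"x": 0,"y": 0,"z": -3,"wx": 0,"wy": 0,"wz": 0},
    {"x": 0,"y": 0,"z": -4,"wx": 0,"wy": 0,"wz": 0},
    {"x": 0,"y": 0,"z": -5,"wx": 0,"wy": 0,"wz": 0},
    {"x": 0,"y": 0,"z": -5,"wx": 0,"wy": 0,"wz": 0},
  ],
)

```text
time_s: 17.92
ee_pos: [0.5532, 0.0069, 0.1361]
orientation: [[-0.312, 0.95, -0.0], [0.95, 0.312, 0.0], [0.0, -0.0, -1.0]]
force: [3.1, 0.7, 1.3]
opening: 0.0193
```

Emit:
carry_out(
  plan=[
    {"x": 0,"y": 0,"z": -1,"wx": 0,"wy": 0,"wz": 0},
    {"x": 0,"y": 0,"z": -2,"wx": 0,"wy": 0,"wz": 0},
    {"x": 0,"y": 0,"z": -3,"wx": 0,"wy": 0,"wz": 0},
    {"x": 0,"y": 0,"z": -4,"wx": 0,"wy": 0,"wz": 0},
    {"x": 0,"y": 0,"z": -5,"wx": 0,"wy": 0,"wz": 0},
    {"x": 0,"y": 0,"z": -5,"wx": 0,"wy": 0,"wz": 0},
  ],
)

```text
time_s: 18.68
ee_pos: [0.5532, 0.0069, 0.131]
orientation: [[-0.312, 0.95, -0.0], [0.95, 0.312, 0.0], [0.0, -0.0, -1.0]]
force: [3.8, 0.8, -0.3]
opening: 0.0194
```

```bash
cat > v.py <<'E'
from h import *
import sys
n=sys.argv[1]
p=read_camera('side'); 
a=cv2.resize(p['image'][200:290,290:380],None,fx=4.4,fy=5,interpolation=cv2.INTER_CUBIC)
q=read_camera('wrist')['image']
b=cv2.resize(q[160:320,230:390],(396,450),interpolation=cv2.INTER_CUBIC)
save(n+'.png',np.hstack([a,b]))
print(observe()['force'])
E
python3 v.py v10
```

```text
[ 3.66569464  1.29655193 -0.91063138]
```

View pics/v10.png

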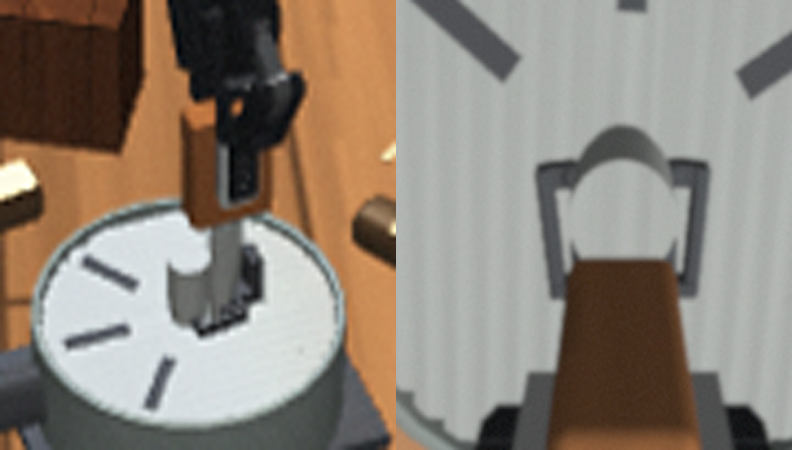

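The clip is still on, with its legs spread past the widest part of the neck. Carrying on.

Emit:
carry_out(
  plan=[
    {"x": 0,"y": 0,"z": -1,"wx": 0,"wy": 0,"wz": 0},
    {"x": 0,"y": 0,"z": -2,"wx": 0,"wy": 0,"wz": 0},
    {"x": 0,"y": 0,"z": -3,"wx": 0,"wy": 0,"wz": 0},
    {"x": 0,"y": 0,"z": -4,"wx": 0,"wy": 0,"wz": 0},
    {"x": 0,"y": 0,"z": -5,"wx": 0,"wy": 0,"wz": 0},
    {"x": 0,"y": 0,"z": -5,"wx": 0,"wy": 0,"wz": 0},
  ],
)

```text
time_s: 19.52
ee_pos: [0.5532, 0.0069, 0.1261]
orientation: [[-0.312, 0.95, -0.0], [0.95, 0.312, 0.0], [0.0, -0.0, -1.0]]
force: [4.0, 2.1, -1.6]
opening: 0.0197
```

Emit:
carry_out(
  plan=[
    {"x": 0,"y": 0,"z": -1,"wx": 0,"wy": 0,"wz": 0},
    {"x": 0,"y": 0,"z": -2,"wx": 0,"wy": 0,"wz": 0},
    {"x": 0,"y": 0,"z": -3,"wx": 0,"wy": 0,"wz": 0},
    {"x": 0,"y": 0,"z": -4,"wx": 0,"wy": 0,"wz": 0},
    {"x": 0,"y": 0,"z": -5,"wx": 0,"wy": 0,"wz": 0},
    {"x": 0,"y": 0,"z": -5,"wx": 0,"wy": 0,"wz": 0},
  ],
)

```text
time_s: 20.27
ee_pos: [0.5532, 0.0069, 0.1211]
orientation: [[-0.312, 0.95, -0.0], [0.95, 0.312, 0.0], [0.0, -0.0, -1.0]]
force: [6.0, 2.4, -1.8]
opening: 0.0196
```

```bash
python3 v.py v11
```

```text
[ 4.72588805  2.24734088 -1.34171488]
```

View pics/v11.png

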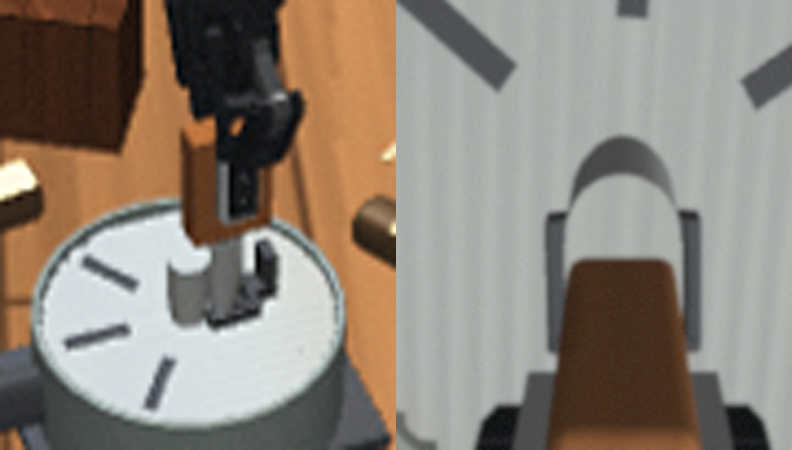

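The legs are straight again and the tab has moved away from the blade, so the clip is off. Withdrawing straight up.

Emit:
carry_out(
  plan=[
    {"x": 0.4,"y": 0.1,"z": 3,"wx": 0,"wy": 0,"wz": 0},
    {"x": 0.8,"y": 0.2,"z": 10,"wx": 0,"wy": 0,"wz": 0},
    {"x": 0.8,"y": 0.2,"z": 22,"wx": 0,"wy": 0,"wz": 0},
    {"x": 0.8,"y": 0.2,"z": 40,"wx": 0,"wy": 0,"wz": 0},
    {"x": 0.8,"y": 0.2,"z": 60,"wx": 0,"wy": 0,"wz": 0},
    {"x": 0.8,"y": 0.2,"z": 80,"wx": 0,"wy": 0,"wz": 0},
    {"x": 0.8,"y": 0.2,"z": 98,"wx": 0,"wy": 0,"wz": 0},
    {"x": 0.8,"y": 0.2,"z": 98,"wx": 0,"wy": 0,"wz": 0},
    {"x": 0.8,"y": 0.2,"z": 98,"wx": 0,"wy": 0,"wz": 0},
  ],
)

```text
time_s: 21.5
ee_pos: [0.5535, 0.0071, 0.2189]
orientation: [[-0.312, 0.95, -0.001], [0.95, 0.312, -0.0], [0.0, -0.001, -1.0]]
force: [-0.4, 0.7, -2.1]
opening: 0.0189
```

```bash
python3 v.py v12; python3 w.py wr12
```

```text
[-0.41168972  0.05891348 -1.71587116]
[0.5535 0.0071 0.2184] [[-0.312, 0.95, -0.002], [0.95, 0.312, -0.0], [0.0, -0.002, -1.0]] [ 0.62  0.19 -1.81] 21.65 0.019463195824910035
```

View pics/v12.png

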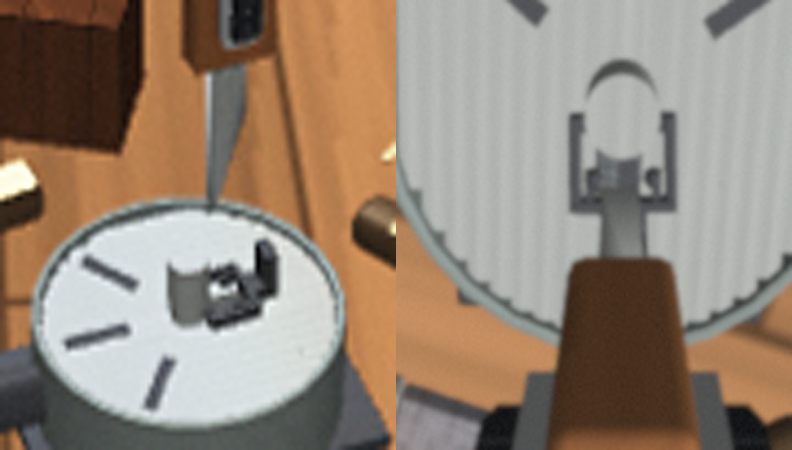

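The clip lies off the spindle on the disc and the blade is clear. Taking the wedge back over the block.

Emit:
carry_out(
  plan=[
    {"x": -12,"y": 45,"z": 0,"wx": 0,"wy": 0,"wz": -0.1},
    {"x": -26,"y": 95,"z": 0,"wx": 0,"wy": 0,"wz": -0.24},
    {"x": -42,"y": 145,"z": 0,"wx": 0,"wy": 0,"wz": -0.38},
    {"x": -58,"y": 195,"z": 0,"wx": 0,"wy": 0,"wz": -0.52},
    {"x": -72,"y": 240,"z": 0,"wx": 0,"wy": 0,"wz": -0.593},
    {"x": -73.9,"y": 248.2,"z": 0,"wx": 0,"wy": 0,"wz": -0.593},
    {"x": -73.9,"y": 248.2,"z": 0,"wx": 0,"wy": 0,"wz": -0.593},
    {"x": -73.9,"y": 248.2,"z": 0,"wx": 0,"wy": 0,"wz": -0.593},
    {"x": -73.9,"y": 248.2,"z": 0,"wx": 0,"wy": 0,"wz": -0.593},
  ],
)

```text
time_s: 22.78
ee_pos: [0.4805, 0.2542, 0.2192]
orientation: [[0.273, 0.962, -0.0], [0.962, -0.273, -0.0], [-0.0, -0.0, -1.0]]
force: [-0.7, -0.3, -1.5]
opening: 0.0192
```

```bash
python3 w.py wr13; python3 m.py wr13|head -3; python3 - <<'E'
from h import *
for w in ['wr4','wr13']:
    d=np.load('pics/%s.npz'%w);W=d['W'];T=d['tcp'];im=d['im']
    L=(W-T[:3,3])@T[:3,:3]*1000
    m=(L[...,2]<95)&(L[...,2]>20)&(abs(L[...,0])<12)&(L[...,1]<-2)&(L[...,1]>-25)
    Q=L[m]; vs,us=np.nonzero(m); print(w,len(Q),np.percentile(Q,[1,50,99],axis=0).round(1).tolist())
    for lo in (20,40,60,80):
        q=Q[(Q[:,2]>lo)&(Q[:,2]<lo+15)]
        if len(q): print(lo,np.median(q,axis=0).round(2))
    m=(L[...,2]<-20)&(L[...,2]>-60)&(abs(L[...,0])<14)&(abs(L[...,1])<35)
    Q=L[m]; print('handle',np.percentile(Q,[1,50,99],axis=0).round(1).tolist())
save('c13.png',cv2.resize(im[150:300,240:400],None,fx=5,fy=4,interpolation=cv2.INTER_CUBIC))
p=read_camera('side'); save('s13.png',cv2.resize(p['image'][110:250,260:350],None,fx=4,fy=4,interpolation=cv2.INTER_CUBIC))
E
```

```text
[0.4805 0.2544 0.2192] [[0.274, 0.962, -0.0], [0.962, -0.274, -0.0], [-0.0, -0.0, -1.0]] [ 1.4   0.77 -1.05] 22.825 0.019217115126055808
handle top 132 ((471.1336669921875, 258.0749206542969), (9.637592315673828, 1.2827526330947876), 73.1421890258789) 0.14674539168086412 [0.47099705 0.25812917 0.14674539]
handle 224 ((471.1370544433594, 258.0860595703125), (9.973599433898926, 1.2827526330947876), 73.1421890258789) 0.14055935559325963 [0.47099133 0.25812314 0.14055936]
block top 7368 ((479.8052978515625, 255.57537841796875), (75.10204315185547, 80.17214965820312), 74.59214782714844) 0.08420278093279328 [0.47398097 0.25727871 0.08420278]
wr4 408 [[-3.7, -10.7, 46.2], [1.5, -10.2, 65.8], [6.1, -9.7, 94.2]]
40 [  1.47 -10.26  50.51]
60 [  1.47 -10.24  67.13]
80 [  1.47 -10.21  86.78]
handle [[-13.5, -23.3, -57.4], [0.8, -9.9, -44.2], [13.6, 20.0, -21.4]]
wr13 408 [[-3.7, -10.7, 46.0], [1.5, -10.2, 66.6], [6.1, -9.6, 93.9]]
40 [  1.47 -10.27  50.51]
60 [  0.88 -10.21  67.04]
80 [  1.47 -10.25  86.75]
handle [[-13.6, -23.3, -57.6], [0.8, -9.9, -44.2], [13.6, 20.0, -21.3]]
```

View pics/c13.png

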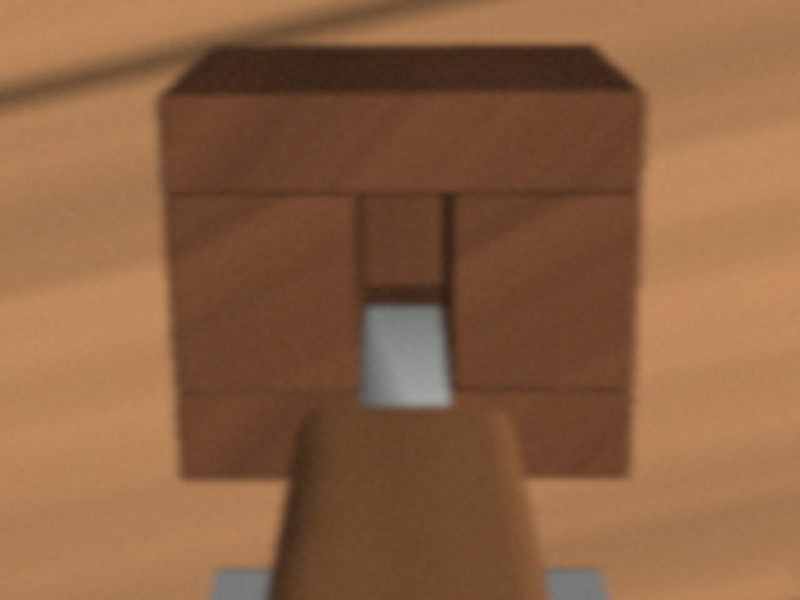

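View pics/s13.png

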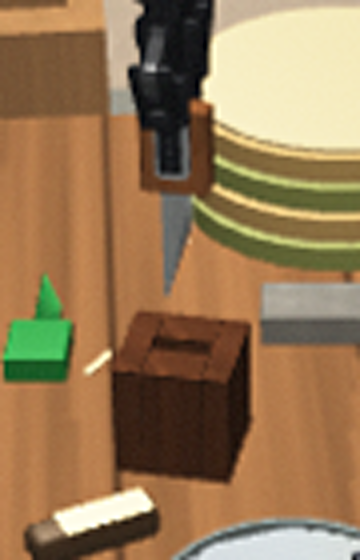

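The blade sits in the grip exactly as it did right after the first lift, so it has not slipped. It is centred over the pocket, and I'll lower it.

Emit:
carry_out(
  plan=[
    {"x": -0.8,"y": 0.7,"z": -10,"wx": 0,"wy": 0,"wz": 0},
    {"x": -0.8,"y": 0.7,"z": -25,"wx": 0,"wy": 0,"wz": 0},
    {"x": -0.8,"y": 0.7,"z": -40,"wx": 0,"wy": 0,"wz": 0},
    {"x": -0.8,"y": 0.7,"z": -60,"wx": 0,"wy": 0,"wz": 0},
    {"x": -0.8,"y": 0.7,"z": -80,"wx": 0,"wy": 0,"wz": 0},
    {"x": -0.8,"y": 0.7,"z": -100,"wx": 0,"wy": 0,"wz": 0},
    {"x": -0.8,"y": 0.7,"z": -112,"wx": 0,"wy": 0,"wz": 0},
    {"x": -0.8,"y": 0.7,"z": -117,"wx": 0,"wy": 0,"wz": 0},
    {"x": -0.8,"y": 0.7,"z": -117,"wx": 0,"wy": 0,"wz": 0},
  ],
)

```text
time_s: 24.0
ee_pos: [0.4794, 0.2561, 0.1022]
orientation: [[0.272, 0.962, -0.0], [0.962, -0.272, -0.0], [-0.0, -0.0, -1.0]]
force: [-0.7, 0.6, -0.7]
opening: 0.0194
```

Emit:
carry_out(
  plan=[
    {"x": 0,"y": 0,"z": -1,"wx": 0,"wy": 0,"wz": 0},
    {"x": 0,"y": 0,"z": -2,"wx": 0,"wy": 0,"wz": 0},
    {"x": 0,"y": 0,"z": -2,"wx": 0,"wy": 0,"wz": 0},
  ],
)

```text
time_s: 24.38
ee_pos: [0.4795, 0.2561, 0.1005]
orientation: [[0.272, 0.962, 0.0], [0.962, -0.272, 0.0], [0.0, 0.0, -1.0]]
force: [0.3, -0.2, -1.7]
opening: 0.019
```

Emit:
carry_out(
  plan=[
    {"x": 0.1,"y": -0.6,"z": -0.7,"wx": 0,"wy": 0,"wz": 0},
    {"x": 0.1,"y": -0.6,"z": -1.0,"wx": 0,"wy": 0,"wz": 0},
    {"x": 0.1,"y": -0.6,"z": -1.0,"wx": 0,"wy": 0,"wz": 0},
  ],
)

```text
time_s: 24.75
ee_pos: [0.4796, 0.2554, 0.0996]
orientation: [[0.272, 0.962, 0.0], [0.962, -0.272, 0.0], [0.0, 0.0, -1.0]]
force: [-0.8, -0.5, 4.9]
opening: 0.0194
```

Emit:
carry_out(
  plan=[
    {"x": 0,"y": 0,"z": 0,"wx": 0,"wy": 0,"wz": 0},
    {"x": 0,"y": 0,"z": 0,"wx": 0,"wy": 0,"wz": 0},
    {"x": 0,"y": 0,"z": 0,"wx": 0,"wy": 0,"wz": 0},
    {"x": 0,"y": 0,"z": 0,"wx": 0,"wy": 0,"wz": 0},
    {"x": 0,"y": 0,"z": 0,"wx": 0,"wy": 0,"wz": 0},
  ],
  hand=85,
)

```text
time_s: 25.38
ee_pos: [0.4794, 0.2554, 0.0992]
orientation: [[0.272, 0.962, -0.0], [0.962, -0.272, -0.0], [-0.0, -0.0, -1.0]]
force: [-0.2, -0.1, -0.3]
opening: 0.0851
```

Emit:
carry_out(
  plan=[
    {"x": 0,"y": 0,"z": 30,"wx": 0,"wy": 0,"wz": 0},
    {"x": 0,"y": 0,"z": 65,"wx": 0,"wy": 0,"wz": 0},
    {"x": 0,"y": 0,"z": 100,"wx": 0,"wy": 0,"wz": 0},
    {"x": 0,"y": 0,"z": 120,"wx": 0,"wy": 0,"wz": 0},
    {"x": 0,"y": 0,"z": 120,"wx": 0,"wy": 0,"wz": 0},
  ],
)

```text
time_s: 26.0
ee_pos: [0.4803, 0.2559, 0.2207]
orientation: [[0.272, 0.962, 0.003], [0.962, -0.272, 0.002], [0.002, 0.002, -1.0]]
force: [-0.8, -0.1, -0.8]
opening: 0.0852
```

```bash
python3 w.py wr14; python3 m.py wr14|head -3
```

```text
[0.4796 0.2555 0.2194] [[0.272, 0.962, 0.001], [0.962, -0.272, 0.0], [0.001, 0.001, -1.0]] [-0.31  0.21 -0.01] 26.05 0.08511594732123438
handle top 2047 ((479.4701843261719, 257.1022033691406), (19.693151473999023, 45.41415786743164), 74.91303253173828) 0.1438152962454863 [0.47823084 0.25762662 0.1438153 ]
handle 2231 ((479.4514465332031, 257.2686767578125), (19.87928009033203, 45.5723991394043), 74.25275421142578) 0.14262298027435832 [0.47658617 0.25810913 0.14262298]
block top 6854 ((479.8052062988281, 255.4742431640625), (75.16793060302734, 80.52674102783203), 74.59656524658203) 0.08421278648831546 [0.47429882 0.2566017  0.08421279]
```

View pics/wr14.png

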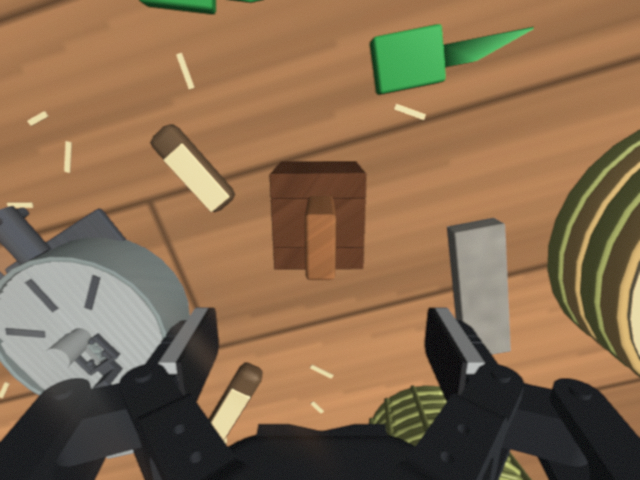

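The wedge stands back in its block, its centre 1.6 mm off and its top at 143.8 mm as before. Next, a look at the clip from above.

Emit:
carry_out(
  plan=[
    {"x": 16,"y": -50,"z": 0,"wx": 0,"wy": 0,"wz": 0.12},
    {"x": 32,"y": -100,"z": 0,"wx": 0,"wy": 0,"wz": 0.26},
    {"x": 48,"y": -150,"z": 0,"wx": 0,"wy": 0,"wz": 0.4},
    {"x": 64,"y": -200,"z": 0,"wx": 0,"wy": 0,"wz": 0.54},
    {"x": 80,"y": -235,"z": 0,"wx": 0,"wy": 0,"wz": 0.593},
    {"x": 80,"y": -244,"z": 0,"wx": 0,"wy": 0,"wz": 0.593},
    {"x": 80,"y": -244,"z": -20,"wx": 0,"wy": 0,"wz": 0.593},
    {"x": 80,"y": -244,"z": -20,"wx": 0,"wy": 0,"wz": 0.593},
    {"x": 80,"y": -244,"z": -20,"wx": 0,"wy": 0,"wz": 0.593},
  ],
  hand=50,
)

```text
time_s: 27.18
ee_pos: [0.5591, 0.0121, 0.1992]
orientation: [[-0.312, 0.95, -0.001], [0.95, 0.312, 0.0], [0.0, -0.001, -1.0]]
force: [0.2, 0.4, 0.2]
opening: 0.0501
```

```bash
python3 w.py wr15; python3 - <<'E'
from h import *
d=np.load('pics/wr15.npz');W=d['W'];T=d['tcp'];im=d['im']
m=(W[...,2]>.078)&(W[...,2]<.09)&(np.hypot(W[...,0]-.577,W[...,1]-.016)<.025)
Q=W[m]; R=cv2.minAreaRect((Q[:,:2]*1000).astype(np.float32)); print(len(Q),R,Q.mean(0))
m=(W[...,2]>.084)&m; Q=W[m]; R=cv2.minAreaRect((Q[:,:2]*1000).astype(np.float32)); print(len(Q),R,Q.mean(0))
E
```

```text
[0.5594 0.012  0.1995] [[-0.312, 0.95, 0.0], [0.95, 0.312, 0.0], [0.0, 0.0, -1.0]] [0.21 0.57 0.55] 27.225 0.050105970445288216
258 ((575.953369140625, 16.29275894165039), (7.824671268463135, 15.52629280090332), 20.60713768005371) [0.57521507 0.01605642 0.08505086]
205 ((575.9803466796875, 16.220996856689453), (7.824671268463135, 15.372957229614258), 20.60713768005371) [0.57585924 0.0161947  0.08608126]
```

View pics/wr15.png

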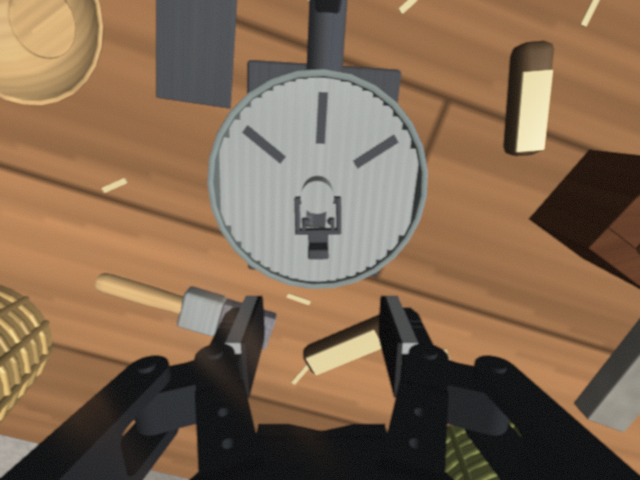

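The tab is centred at (0.576, 0.016), its top at 86 mm, square to the fingers. I'll lower around it.

Emit:
carry_out(
  plan=[
    {"x": 17.5,"y": 4.5,"z": -30,"wx": 0,"wy": 0,"wz": 0.02},
    {"x": 17.5,"y": 4.5,"z": -70,"wx": 0,"wy": 0,"wz": 0.02},
    {"x": 17.5,"y": 4.5,"z": -100,"wx": 0,"wy": 0,"wz": 0.02},
    {"x": 17.5,"y": 4.5,"z": -120,"wx": 0,"wy": 0,"wz": 0.02},
    {"x": 17.5,"y": 4.5,"z": -128,"wx": 0,"wy": 0,"wz": 0.02},
    {"x": 17.5,"y": 4.5,"z": -128,"wx": 0,"wy": 0,"wz": 0.02},
    {"x": 17.5,"y": 4.5,"z": -128,"wx": 0,"wy": 0,"wz": 0.02},
  ],
)

```text
time_s: 28.1
ee_pos: [0.5777, 0.016, 0.0724]
orientation: [[-0.331, 0.944, 0.002], [0.944, 0.331, 0.0], [-0.001, 0.002, -1.0]]
force: [0.8, -0.8, -0.6]
opening: 0.0501
```

Emit:
carry_out(
  plan=[
    {"x": 0,"y": 0,"z": 0,"wx": 0,"wy": 0,"wz": 0},
    {"x": 0,"y": 0,"z": 0,"wx": 0,"wy": 0,"wz": 0},
    {"x": 0,"y": 0,"z": 0,"wx": 0,"wy": 0,"wz": 0},
    {"x": 0,"y": 0,"z": 0,"wx": 0,"wy": 0,"wz": 0},
    {"x": 0,"y": 0,"z": 0,"wx": 0,"wy": 0,"wz": 0},
  ],
  hand=5,
  force=40,
)

```text
time_s: 28.72
ee_pos: [0.5773, 0.016, 0.072]
orientation: [[-0.331, 0.944, 0.001], [0.944, 0.331, 0.0], [-0.0, 0.001, -1.0]]
force: [-2.6, -0.1, 6.1]
opening: 0.0147
```

Emit:
carry_out(
  plan=[
    {"x": 0,"y": 0,"z": 15,"wx": 0,"wy": 0,"wz": 0},
    {"x": 0,"y": 0,"z": 45,"wx": 0,"wy": 0,"wz": 0},
    {"x": 0,"y": 0,"z": 85,"wx": 0,"wy": 0,"wz": 0},
    {"x": 0,"y": 0,"z": 85,"wx": 0,"wy": 0,"wz": 0},
  ],
)

```text
time_s: 29.22
ee_pos: [0.579, 0.016, 0.1601]
orientation: [[-0.331, 0.944, 0.006], [0.944, 0.331, 0.0], [-0.002, 0.005, -1.0]]
force: [-0.2, 0.5, -0.4]
opening: 0.0145
```

```bash
python3 w.py wr16; python3 - <<'E'
from h import *
p=read_camera('side'); q=read_camera('wrist')['image']
a=cv2.resize(p['image'][170:310,270:410],(398,450),interpolation=cv2.INTER_CUBIC)
save('v16.png',np.hstack([a,cv2.resize(q[150:480,150:490],(400,450))]))
E
```

```text
[0.5777 0.0159 0.1582] [[-0.331, 0.944, 0.003], [0.944, 0.331, -0.0], [-0.001, 0.003, -1.0]] [-0.62 -0.24 -0.96] 29.275 0.0146734156780918
```

View pics/v16.png

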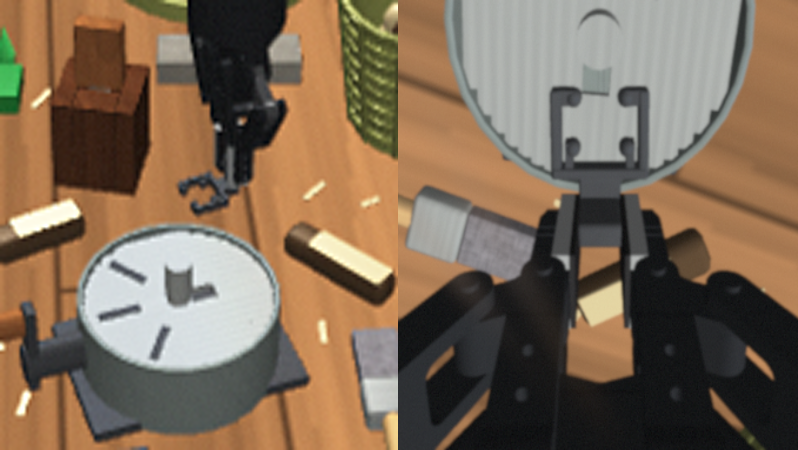

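The clip hangs level from the fingers, clear of the drum. Carrying it to the bowl.

Emit:
carry_out(
  plan=[
    {"x": -15,"y": -50,"z": 0,"wx": 0,"wy": 0,"wz": 0},
    {"x": -31,"y": -100,"z": 0,"wx": 0,"wy": 0,"wz": 0},
    {"x": -47,"y": -150,"z": 0,"wx": 0,"wy": 0,"wz": 0},
    {"x": -63,"y": -200,"z": 0,"wx": 0,"wy": 0,"wz": 0},
    {"x": -78,"y": -245,"z": 0,"wx": 0,"wy": 0,"wz": 0},
    {"x": -82,"y": -263,"z": 0,"wx": 0,"wy": 0,"wz": 0},
    {"x": -82,"y": -263,"z": 0,"wx": 0,"wy": 0,"wz": 0},
    {"x": -82,"y": -263,"z": 0,"wx": 0,"wy": 0,"wz": 0},
  ],
)

```text
time_s: 30.38
ee_pos: [0.495, -0.246, 0.1558]
orientation: [[-0.331, 0.944, -0.001], [0.944, 0.331, 0.001], [0.001, -0.001, -1.0]]
force: [0.4, -0.4, -0.4]
opening: 0.0144
```

```bash
python3 w.py wr17; python3 - <<'E'
from h import *
from scipy.optimize import least_squares
d=np.load('pics/wr17.npz');X=d['W'].reshape(-1,3);X=X[~np.isnan(X[:,0])]
Q=X[(X[:,2]>.033)&(X[:,2]<.039)&(np.hypot(X[:,0]-.483,X[:,1]+.25)<.09)]
f=least_squares(lambda c:np.hypot(Q[:,0]-c[0],Q[:,1]-c[1])-.063,[.483,-.25],loss='soft_l1',f_scale=.002);print('dish',f.x,len(Q),abs(f.fun).mean())
Q=X[(np.hypot(X[:,0]-f.x[0],X[:,1]-f.x[1])<.03)&(X[:,2]<.06)]; print('floor z',np.percentile(Q[:,2],[5,50,95]) if len(Q) else '')
E
```

```text
[ 0.4951 -0.2459  0.1559] [[-0.332, 0.943, -0.001], [0.943, 0.332, 0.001], [0.001, -0.0, -1.0]] [0.81 0.08 0.36] 30.425 0.014564849742196982
dish [ 0.48341485 -0.2500548 ] 3364 0.0016341068918654346
floor z [0.00428639 0.00560747 0.00957433]
```

View pics/wr17.png

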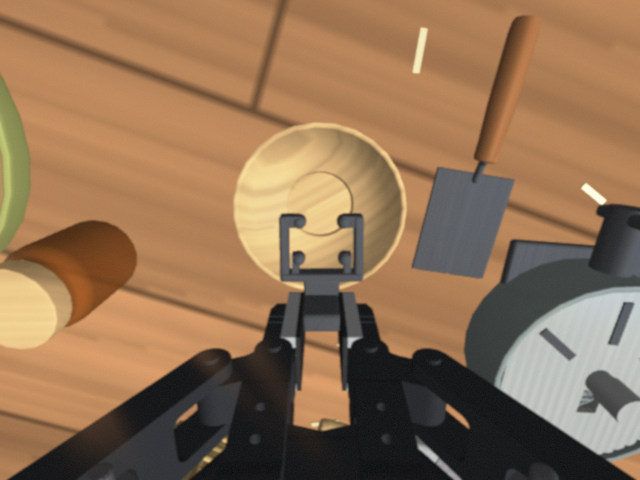

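The bowl is at (320,205) in the picture, with the clip just in front of its near side and lining up. I'll lower it in.

Emit:
carry_out(
  plan=[
    {"x": 0,"y": 0,"z": -30,"wx": 0,"wy": 0,"wz": 0},
    {"x": 0,"y": 0,"z": -70,"wx": 0,"wy": 0,"wz": 0},
    {"x": 0,"y": 0,"z": -105,"wx": 0,"wy": 0,"wz": 0},
    {"x": 0,"y": 0,"z": -120,"wx": 0,"wy": 0,"wz": 0},
    {"x": 0,"y": 0,"z": -127,"wx": 0,"wy": 0,"wz": 0},
    {"x": 0,"y": 0,"z": -127,"wx": 0,"wy": 0,"wz": 0},
  ],
)

```text
time_s: 31.18
ee_pos: [0.4955, -0.247, 0.0298]
orientation: [[-0.331, 0.944, 0.001], [0.944, 0.331, -0.0], [-0.0, 0.0, -1.0]]
force: [0.2, 0.6, -0.8]
opening: 0.0148
```

Emit:
carry_out(
  plan=[
    {"x": 0,"y": 0,"z": -1.5,"wx": 0,"wy": 0,"wz": 0},
    {"x": 0,"y": 0,"z": -3,"wx": 0,"wy": 0,"wz": 0},
    {"x": 0,"y": 0,"z": -3,"wx": 0,"wy": 0,"wz": 0},
  ],
)

```text
time_s: 31.55
ee_pos: [0.4951, -0.2472, 0.0266]
orientation: [[-0.331, 0.944, 0.001], [0.944, 0.331, -0.0], [-0.0, 0.0, -1.0]]
force: [0.1, -0.7, -1.2]
opening: 0.0143
```

Emit:
carry_out(
  plan=[
    {"x": 0,"y": 0,"z": -1.5,"wx": 0,"wy": 0,"wz": 0},
    {"x": 0,"y": 0,"z": -3,"wx": 0,"wy": 0,"wz": 0},
    {"x": 0,"y": 0,"z": -3,"wx": 0,"wy": 0,"wz": 0},
  ],
)

```text
time_s: 31.92
ee_pos: [0.4948, -0.247, 0.0231]
orientation: [[-0.331, 0.944, -0.0], [0.944, 0.331, 0.0], [0.0, -0.0, -1.0]]
force: [-0.8, 0.3, 0.1]
opening: 0.0148
```

Emit:
carry_out(
  plan=[
    {"x": 0,"y": 0,"z": -1,"wx": 0,"wy": 0,"wz": 0},
    {"x": 0,"y": 0,"z": -2,"wx": 0,"wy": 0,"wz": 0},
    {"x": 0,"y": 0,"z": -2,"wx": 0,"wy": 0,"wz": 0},
  ],
)

```text
time_s: 32.3
ee_pos: [0.4951, -0.2471, 0.0213]
orientation: [[-0.331, 0.944, 0.0], [0.944, 0.331, -0.0], [-0.0, 0.0, -1.0]]
force: [0.0, -0.8, 0.5]
opening: 0.0139
```

Emit:
carry_out(
  plan=[
    {"x": 0,"y": 0,"z": 0,"wx": 0,"wy": 0,"wz": 0},
    {"x": 0,"y": 0,"z": 0,"wx": 0,"wy": 0,"wz": 0},
    {"x": 0,"y": 0,"z": 0,"wx": 0,"wy": 0,"wz": 0},
    {"x": 0,"y": 0,"z": 0,"wx": 0,"wy": 0,"wz": 0},
  ],
  hand=30,
)

```text
time_s: 32.8
ee_pos: [0.4949, -0.2471, 0.0213]
orientation: [[-0.331, 0.944, -0.0], [0.944, 0.331, 0.0], [0.0, -0.0, -1.0]]
force: [-0.6, 0.8, -0.5]
opening: 0.0299
```

Emit:
carry_out(
  plan=[
    {"x": 0,"y": 0,"z": 15,"wx": 0,"wy": 0,"wz": 0},
    {"x": 0,"y": 0,"z": 45,"wx": 0,"wy": 0,"wz": 0},
    {"x": 0,"y": 0,"z": 90,"wx": 0,"wy": 0,"wz": 0},
    {"x": 0,"y": 0,"z": 150,"wx": 0,"wy": 0,"wz": 0},
    {"x": 0,"y": 0,"z": 150,"wx": 0,"wy": 0,"wz": 0},
    {"x": 0,"y": 0,"z": 150,"wx": 0,"wy": 0,"wz": 0},
  ],
)

```text
time_s: 33.55
ee_pos: [0.4948, -0.247, 0.1718]
orientation: [[-0.331, 0.944, 0.001], [0.944, 0.331, -0.0], [-0.001, 0.001, -1.0]]
force: [-0.2, 0.2, 0.4]
opening: 0.0301
```

```bash
python3 w.py wr18; python3 - <<'E'
from h import *
from scipy.optimize import least_squares
d=np.load('pics/wr18.npz');W=d['W'];X=W.reshape(-1,3);X=X[~np.isnan(X[:,0])]
Q=X[(X[:,2]>.033)&(X[:,2]<.039)&(np.hypot(X[:,0]-.483,X[:,1]+.25)>.055)&(np.hypot(X[:,0]-.483,X[:,1]+.25)<.075)]
f=least_squares(lambda c:np.hypot(Q[:,0]-c[0],Q[:,1]-c[1])-.063,[.483,-.25],loss='soft_l1',f_scale=.002);print('dish',f.x,len(Q))
g=cv2.cvtColor(d['im'],cv2.COLOR_RGB2GRAY)
m=(g<80)&(np.hypot(W[...,0]-.483,W[...,1]+.25)<.055)
Q=W[m];print('clip',len(Q),cv2.minAreaRect((Q[:,:2]*1000).astype(np.float32)),np.percentile(Q[:,2],[5,50,95]))
for n in ('scene','side'):
    p=read_camera(n); save(n+'18.png',p['image'])
    X=cloud(p).reshape(-1,3)
E
```

```text
[ 0.4942 -0.2468  0.1708] [[-0.331, 0.944, -0.001], [0.944, 0.331, 0.0], [0.001, -0.001, -1.0]] [ 1.09 -0.22 -0.46] 33.6 0.02976484632745176
dish [ 0.48291324 -0.25025056] 3405
clip 49640 ((482.1243896484375, -250.32366943359375), (53.988006591796875, 109.9672622680664), 19.60972023010254) [0.20444845 0.24421151 0.26081012]
```

View pics/wr18.png

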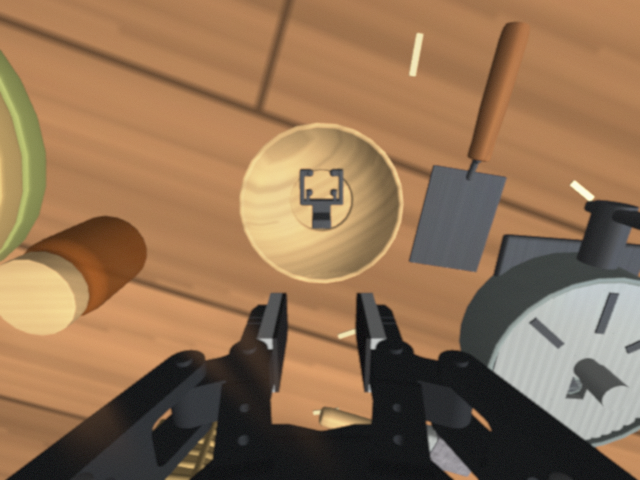

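View pics/side18.png

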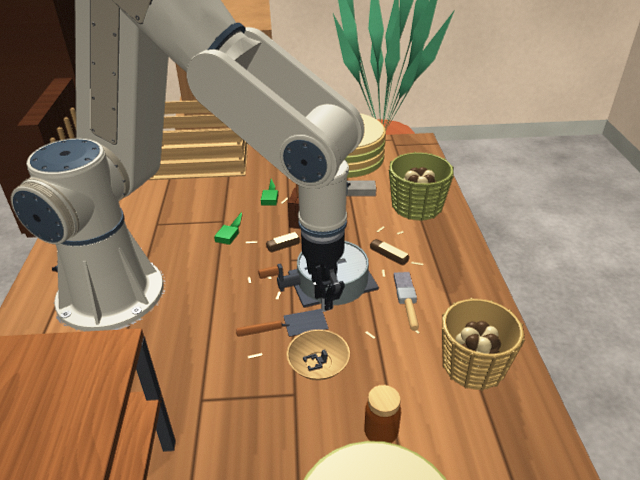

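The clip lies in the middle of the bowl at (320,197), the bowl has not moved, and the robot touches nothing. Handing in.

```bash
python3 - <<'E'
from h import *
p=read_camera('scene');W=cloud(p)
X=W.reshape(-1,3)
Q=X[(X[:,2]>.135)&(X[:,2]<.155)&(np.hypot(X[:,0]-.48,X[:,1]-.256)<.04)]
print('wedge top',len(Q),np.nanmedian(Q[:,2]) if len(Q) else None)
print(close_job())
E
```

```text
wedge top 237 0.1431181415738122
the job is handed in; nothing more can be done
None
```

I did the job in one go and handed it in at about 34 s of the 72 s allowed. No verdict was reported.

- **Freeing the clip:** The wedge felt the spindle's side at about 2 N. The side force crept up to about 5 N, so I eased off before the tip reached the clip. Going down, the highest force I read was about 6.5 N at the wrist, and the clip came off onto the disc. The wrist reads only the total force and I saw it only at the end of each move, so I did not measure the wedge's separate forces on the clip and on the slicer.
- **Wedge:** It is back in its block. Its top is at 143–144 mm, as at the start, and its centre about 1.6 mm off.
- **Clip:** It is in the bowl; by eye in the last pictures it lies near the middle. My numeric check of its position failed because the mask also caught the gripper, so this rests on the wrist and side views.
- **Bowl and bystanders:** The bowl's centre is within about 1 mm of where I first measured it. The bystanders look untouched in the last pictures, but I did not measure them.

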